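# Gauge the shelf-arm ends with radius leaves and stack the leaves

## Task

Check the curved ends of the weighted-down oak shelf arms with the loose aluminium radius leaves, going from the arm with the tightest curve to the one with the widest: for each arm find the leaf that fits, the hollow end of the leaf on a rounded arm or the round end of the leaf in a scooped arm, and press it gently, flat and low, against the curve for about a second so that it sits full on the curve without a gap or rocking and the arm stays where it is. When all the arms there have been checked, have all four leaves, used or not, lying flat in one square pile on the middle of the cork pad, their long sides along the pad's long side; leave the tin and the cork block alone.

Things in the scene. Friction and masses are not known exactly. Their poses are not given: they have to be found in the camera images.
- leaf_r27: bare aluminium radius leaf, 27 mm radius: flat plate 84 mm long (own x), 50 wide (y), 10 thick, 110 g. +x end hollow: concave arc of 27 mm radius over the whole width, 16.8 mm deep; -x end round: convex arc of 27 mm. Long sides straight for x = -25..25 mm. Origin: middle of the 84 x 50 outline, on the underside. The leaves differ only in how strongly their ends curve
- leaf_r27_hollow (a point): centre of the 27 mm arc of this leaf's hollow end, at own x = +52.2 mm (beyond the end of the plate), at half thickness; axes as the leaf's
- leaf_r27_round (a point): centre of the 27 mm arc of this leaf's round end, at own x = -15.0 mm, at half thickness; axes as the leaf's
- leaf_r36: bare aluminium radius leaf, 36 mm radius: flat plate 84 mm long (own x), 50 wide (y), 10 thick, 110 g. +x end hollow: concave arc of 36 mm radius over the whole width, 10.1 mm deep; -x end round: convex arc of 36 mm. Long sides straight for x = -25..25 mm. Origin: middle of the 84 x 50 outline, on the underside. The leaves differ only in how strongly their ends curve
- leaf_r36_hollow (a point): centre of the 36 mm arc of this leaf's hollow end, at own x = +67.9 mm (beyond the end of the plate), at half thickness; axes as the leaf's
- leaf_r36_round (a point): centre of the 36 mm arc of this leaf's round end, at own x = -6.0 mm, at half thickness; axes as the leaf's
- leaf_r50: bare aluminium radius leaf, 50 mm radius: flat plate 84 mm long (own x), 50 wide (y), 10 thick, 110 g. +x end hollow: concave arc of 50 mm radius over the whole width, 6.7 mm deep; -x end round: convex arc of 50 mm. Long sides straight for x = -25..25 mm. Origin: middle of the 84 x 50 outline, on the underside. The leaves differ only in how strongly their ends curve
- leaf_r50_hollow (a point): centre of the 50 mm arc of this leaf's hollow end, at own x = +85.3 mm (beyond the end of the plate), at half thickness; axes as the leaf's
- leaf_r50_round (a point): centre of the 50 mm arc of this leaf's round end, at own x = +8.0 mm, at half thickness; axes as the leaf's
- leaf_r80: bare aluminium radius leaf, 80 mm radius: flat plate 84 mm long (own x), 50 wide (y), 10 thick, 110 g. +x end hollow: concave arc of 80 mm radius over the whole width, 4.0 mm deep; -x end round: convex arc of 80 mm. Long sides straight for x = -25..25 mm. Origin: middle of the 84 x 50 outline, on the underside. The leaves differ only in how strongly their ends curve
- leaf_r80_hollow (a point): centre of the 80 mm arc of this leaf's hollow end, at own x = +118.0 mm (beyond the end of the plate), at half thickness; axes as the leaf's
- leaf_r80_round (a point): centre of the 80 mm arc of this leaf's round end, at own x = +38.0 mm, at half thickness; axes as the leaf's
- end_small: Oak shelf arm with an iron weight on it, 3.2 kg together, flat on the bench, 24 mm thick, may be absent. Curved end upright-edged, facing the robot roughly; own x runs from it to the tail (145 mm behind the origin). Weight: 40 to 140 mm behind the origin, 70 mm wide, up to 75 mm high. 54 mm wide, end half-round, convex, 27 mm radius; the origin is on the bench on its mid-line, 21 mm behind the foremost point of the curve
- end_scoop: Oak shelf arm with an iron weight on it, 3.2 kg together, flat on the bench, 24 mm thick, may be absent. Curved end upright-edged, facing the robot roughly; own x runs from it to the tail (145 mm behind the origin). Weight: 40 to 140 mm behind the origin, 70 mm wide, up to 75 mm high. 90 mm wide, a 36 mm radius scoop, 60 mm wide at the mouth, cut into its end; origin at the bench, on its mid-line, 4 mm behind the deepest point of the scoop and 20 mm behind its two lips
- end_large: Oak shelf arm with an iron weight on it, 3.2 kg together, flat on the bench, 24 mm thick, may be absent. Curved end upright-edged, facing the robot roughly; own x runs from it to the tail (145 mm behind the origin). Weight: 40 to 140 mm behind the origin, 70 mm wide, up to 75 mm high. 90 mm wide, end convex with 50 mm radius across the whole width; the origin is on the bench on its mid-line, 11 mm behind the foremost point of the curve
- end_small_arc (a point): centre of the 27 mm curve, 12 mm above the bench, 6 mm behind the body's origin; axes as the body's
- end_scoop_arc (a point): centre of the 36 mm scoop, 12 mm above the bench, 40 mm ahead of the body's origin (so in the open air before the end); axes as the body's
- end_large_arc (a point): centre of the 50 mm curve, 12 mm above the bench, 39 mm behind the body's origin; axes as the body's
- pad: cork storage pad fixed to the bench, 100 mm (own x) by 66 mm (own y), 6 mm thick; origin in the middle of its underside. A leaf lying squarely in its middle leaves an even 8 mm border
- pad_top (a point): middle of the pad's top face; axes as the pad's
- wax_tin: bystander: dark round tin, 68 mm across, 50 mm high; origin in the middle of its underside
- sanding_block: bystander: cork block 100 x 60 x 35 mm; origin in the middle of its underside
Mind the look-alikes: they are no part of the job. What is shaped like the leaf_r27 but black or pink is not meant. Leave any blue look-alike of the leaf_r36 alone.

How it is judged:
By the outcome, as a careful person would: the job done as asked, in the order asked, and still so for the second after the job is handed in, with the robot touching nothing.
Of end_small, end_scoop, end_large only 2 to 3 are there at a start; the rules pass over those that are not, and their reading is None.
At some moment in a run one of leaf_r80 may be knocked a few centimetres aside while the robot is not near it.
Once in a run the grip may slacken for a moment while it holds something.
It also fails if it takes over 210 s, if anything falls off the work surface, if the arm or the gripper's body presses on something with over 40 N, if the wrist force passes 120 N, or if a joint passes its speed limit or range.

## Robot

A 6-joint arm with a two-finger parallel gripper is mounted at the origin on the work surface. World frame = base frame: x ahead of the robot, y to its left, z up, the work surface at z = 0. Lengths are in m, angles in degrees, forces in N, time in s.
With the tool pointing down it reaches from about 0.375 to 0.9 m from the base axis. Payload 3.1 kg.
Tool frame: the origin (TCP) lies midway between the tips of the shut fingers; the grasp point (between the pads) lies 19 mm behind it; x points along the fingers, z is the direction in which the jaws open and shut, and the axes are right-handed (so a half turn about x gives the same grasp; the last joint's range is limited). The gripper opens to 87 mm and grips with 3 to 60 N. Pads are 19 mm wide; open, the fingers measure 117 mm over their backs; the gripper's body (75 mm by 190 mm) begins 51 mm behind the grasp point.
Start: joints at [59.043, 30.224, 82.088, -0, 67.689, -10.227], TCP at [0.221, 0.585, 0.223] pointing down, gripper open.
Joint ranges: [-176.69, 176.69], [-43.24, 126.21], [12.49, 139.97], [-82, 262], [0, 151.66], [-163.58, 163.58]. Speed limits (degrees/s): [159.86, 159.86, 180, 180, 180, 180].

## Interface

Orientations are given as a 3x3 rotation matrix whose columns are the frame's x, y, z axes.
In Python, from rig import * gives the robot as it stands.
- The arm moves only by the tool play_rows, never from a script. Its argument "rows" is a list that holds one entry, the list of rows, each a list of 7 numbers: the shift along the tool's x, y, z in m, then the turn, a rotation vector about the tool's x, y, z in degrees, then the finger opening in m, from 0 to 0.087. A call has 1 to 12 rows; each row is the pose to reach, as a shift and turn from the pose commanded when the call began, along the tool's axes at that moment; what a row does not reach only later rows make up. A row lasts 1/10 s, in which the tool goes at most 50 mm and 8.59 degrees, less where a joint would pass 70% of its speed; a pose out of reach is approached as far as the arm can. A call with a gripper value outside its range is refused whole. The fingers move at their own pace and stop on an object; the grip force is fixed at half the most. Time passes only in rows, so rows that repeat a pose let the fingers close. It gives the time, the measured TCP pose, the force and the opening at its end, in the units of the state.
- read_state(): the state, without advancing time (a new reading comes with each control period).
- capture(name): name is "scene" or "top" or "wrist"; returns a dict with "pixels" (480x640x3 uint8, red, green, blue), "intrinsics" (3x3 intrinsics, pixels), "k1" (the pictures are not rectified: a ray, as slopes to the right and down, at radius r is drawn at 1 + k1 r^2 times it, then the intrinsics apply), "rvec" (rotation vector, rad) and "tvec" (3), from world to camera coordinates, as OpenCV has them. Camera axes: x right, y down, z forward; pixel columns grow to the right and rows downward; lengths in m; the calibration is good to about 2 mm. A picture is of the moment at which its call begins. There is no depth.
- hand_in(): hands the job in, once; it reports no verdict.
Trained networks look in the newest picture that a camera, given by its name, has taken for a name from the list of things; names that differ only in an ending like _2 or _b are one class to them, and where a whole thing is asked for, a point or a joint stands for the part that bears it (a point fixed in the world has none). Each returns a list of dicts, best first, with "p" (0 to 1); they miss things now and then, are a little off and sometimes report something else, mostly with a low value. They report only what shows in the picture. A call takes as long as a camera call. They do not tell look-alikes from the thing itself.
- trace(camera, target): "mask" (480x640 bool, what is visible of it) and "at" ([column, row] in pixels, amid what is visible of it).
The state is a dict: "time_s": time; "joint_positions": joint angles; "qvel": joint speeds; "tau": joint torques, N m; "position": TCP position; "tcp_rot": TCP orientation; "force": force on the tool from outside, world axes, zero at the start; "moment": the same for the moment, N m; "opening": opening from 0.0 (shut) to 1.0 (fully open).
Only numpy, scipy, OpenCV 4.12 (cv2) and the standard library are available. Lean on these libraries where they do the work, as an engineer would, in place of code of your own. Each camera call takes 0.05 s, during which the arm holds its last target.

## Working session

There is one attempt and no reset: what is moved stays moved. The work goes in short steps, Python scripts to look and compute and a tool call to move; the robot and the scene stay as the last step left them, time stands still between calls to the robot, and variables do not carry over. Pictures are saved under pics/ and viewed, and the job is handed in when it is done.

Besides the shell and the picture viewer there is one more tool, called after "Request:" by a JSON object that holds its "method" and its "body". play_rows: Moves the arm, as the interface text tells. Its arguments: {"type":"object","properties":{"rows":{"type":"array"}},"required":["rows"]}

```bash
ls; mkdir -p pics; python3 - <<'E'
from rig import *
import cv2
s=read_state(); print({k:s[k] for k in('time_s','position','tcp_rot','opening','force')})
for n in("scene","top","wrist"):
    c=capture(n); cv2.imwrite(f"pics/{n}0.png",c["pixels"][:,:,::-1]); print(n,c["intrinsics"],c["k1"],c["rvec"],c["tvec"])
E
```

```text
pics
{'time_s': 0.0, 'position': array([0.22082362, 0.583934  , 0.2215621 ]), 'tcp_rot': array([[-1.08513123e-03, -9.35262486e-01,  3.53953253e-01],
       [-1.83078053e-03,  3.53954727e-01,  9.35260766e-01],
       [-9.99997735e-01,  3.66869936e-04, -2.09634768e-03]]), 'opening': 1.002460730501097, 'force': array([-0.39636753,  0.07642356,  0.41672157])}
scene [[539.87458206   0.         320.0714709 ]
 [  0.         539.87458206 240.48192546]
 [  0.           0.           1.        ]] -0.06657021566722526 [ 0.73627727  2.42580714 -1.36332246] [ 0.3749122  -0.12354842  1.69427227]
top [[506.58327832   0.         319.66435178]
 [  0.         506.58327832 234.09021616]
 [  0.           0.           1.        ]] -0.09821874816882477 [ 2.11701158 -2.15251071  0.15536932] [0.0736158  0.48489187 1.18321673]
wrist [[384.21468882   0.         321.84124774]
 [  0.         384.21468882 237.84920381]
 [  0.           0.           1.        ]] -0.007398310220817739 [-2.39462958 -1.65510528 -0.22283497] [-0.62421152 -0.03288863  0.39050665]
```

View pics/scene0.png

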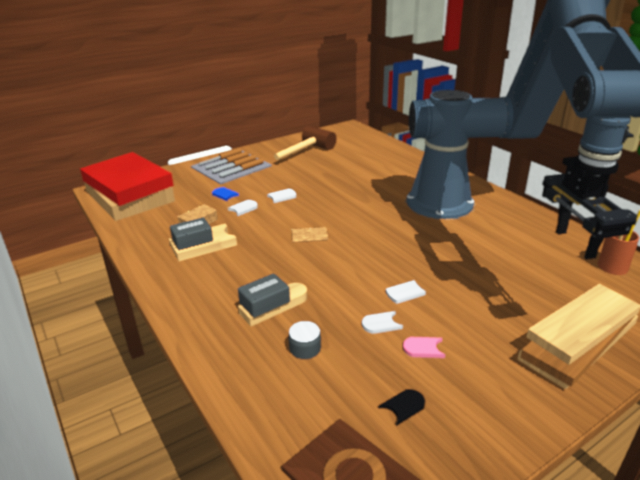

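View pics/top0.png

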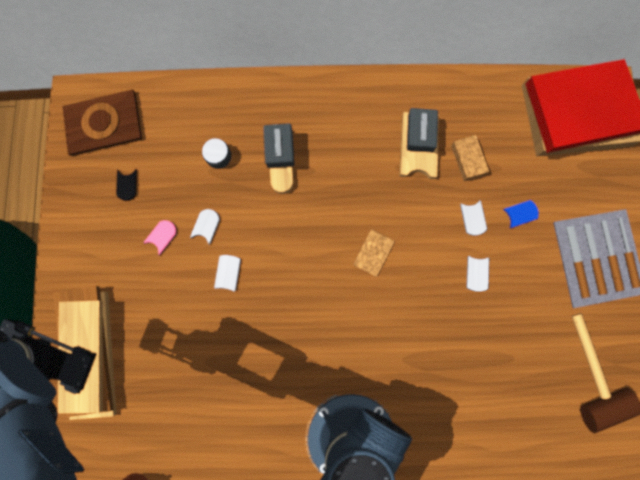

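View pics/wrist0.png

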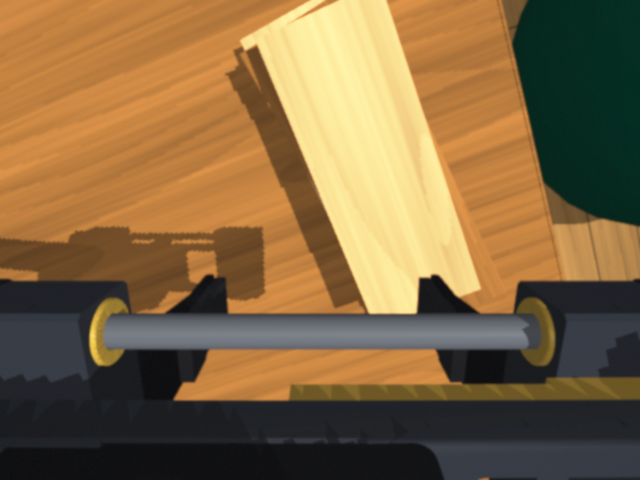

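```bash
cat > h.py <<'E'
from rig import *
import numpy as np, cv2
from scipy.spatial.transform import Rotation as R
def cam(c):
    Rm,_=cv2.Rodrigues(np.array(c["rvec"],float)); return Rm,np.array(c["tvec"],float).ravel()
def proj(c,P):
    Rm,t=cam(c); q=np.atleast_2d(P)@Rm.T+t; s=q[:,:2]/q[:,2:]; r2=(s**2).sum(1,keepdims=True)
    s=s*(1+c["k1"]*r2); K=c["intrinsics"]; return s*[K[0][0],K[1][1]]+[K[0][2],K[1][2]]
def unproj(c,uv,z):
    K=np.array(c["intrinsics"]); d=(np.atleast_2d(uv)-[K[0,2],K[1,2]])/[K[0,0],K[1,1]]; s=d.copy()
    for _ in range(20): s=d/(1+c["k1"]*(s**2).sum(1,keepdims=True))
    Rm,t=cam(c); ray=np.c_[s,np.ones(len(s))]@Rm; o=-Rm.T@t
    return o+ray*((z-o[2])/ray[:,2])[:,None]
def Rdown(yaw): # tool x down, z at yaw (deg) in plane
    a=np.radians(yaw); x=np.array([0,0,-1.]); z=np.array([np.cos(a),np.sin(a),0]); return np.c_[x,np.cross(z,x),z]
def go(x,y,z,yaw):
    s=read_state(); R0=np.array(s["tcp_rot"]); p=np.array(s["position"])
    d=R0.T@(np.array([x,y,z])-p); rv=R.from_matrix(R0.T@Rdown(yaw)).as_rotvec(degrees=True)
    print("pos",p.round(4),"yaw",round(yawof(s),2),"row",d.round(4),rv.round(2), "n",int(max(np.ceil(np.linalg.norm(d)/.05),np.ceil(np.linalg.norm(rv)/8.59))))
def yawof(s): z=np.array(s["tcp_rot"])[:,2]; return np.degrees(np.arctan2(z[1],z[0]))
def save(name,img,crop=None,k=1):
    im=img[:,:,::-1]
    if crop: a,b,c2,d=crop; im=im[b:d,a:c2]
    if k!=1: im=cv2.resize(im,None,fx=k,fy=k,interpolation=cv2.INTER_CUBIC)
    cv2.imwrite("pics/"+name+".png",im)
E
python3 - <<'E'
from h import *
c=capture("top"); cs=capture("scene")
for n in ["leaf_r27","leaf_r36","leaf_r50","leaf_r80","end_small","end_scoop","end_large","pad","wax_tin","sanding_block"]:
    for cc,nm in((c,"top"),(cs,"scene")):
        for d in trace(nm,n)[:7]:
            print(n,nm,round(d["p"],2),np.round(d["at"]),unproj(cc,d["at"],.01)[0].round(3),int(d["mask"].sum()))
save("top1a",c["pixels"],(90,90,290,310),3)
save("top1b",c["pixels"],(350,90,560,310),3)
E
```

```text
leaf_r27 top 0.93 [476. 273.] [ 0.386 -0.317  0.01 ] 686
leaf_r27 top 0.77 [207. 227.] [0.514 0.346 0.01 ] 583
leaf_r27 top 0.74 [525. 212.] [ 0.538 -0.452  0.01 ] 621
leaf_r27 top 0.73 [474. 219.] [ 0.522 -0.319  0.01 ] 639
leaf_r27 top 0.67 [127. 185.] [0.627 0.558 0.01 ] 527
leaf_r27 top 0.64 [228. 274.] [0.394 0.291 0.01 ] 599
leaf_r27 top 0.59 [160. 235.] [0.495 0.464 0.01 ] 525
leaf_r27 scene 0.9 [407. 295.] [0.411 0.318 0.01 ] 551
leaf_r27 scene 0.82 [407. 401.] [0.623 0.566 0.01 ] 915
leaf_r27 scene 0.81 [227. 194.] [ 0.535 -0.419  0.01 ] 248
leaf_r27 scene 0.71 [380. 324.] [0.528 0.366 0.01 ] 590
leaf_r27 scene 0.59 [244. 205.] [ 0.524 -0.313  0.01 ] 262
leaf_r27 scene 0.56 [423. 347.] [0.5   0.474 0.01 ] 626
leaf_r27 scene 0.55 [285. 194.] [ 0.381 -0.307  0.01 ] 251
leaf_r36 top 0.93 [476. 273.] [ 0.386 -0.317  0.01 ] 686
leaf_r36 top 0.77 [207. 227.] [0.514 0.346 0.01 ] 583
leaf_r36 top 0.74 [525. 212.] [ 0.538 -0.452  0.01 ] 621
leaf_r36 top 0.73 [474. 219.] [ 0.522 -0.319  0.01 ] 639
leaf_r36 top 0.67 [127. 185.] [0.627 0.558 0.01 ] 527
leaf_r36 top 0.64 [228. 274.] [0.3
[... 2095 characters left out ...]
.01 ] 2318
end_scoop top 0.93 [420. 142.] [ 0.724 -0.193  0.01 ] 2474
end_scoop top 0.46 [223. 274.] [0.397 0.304 0.01 ] 645
end_scoop top 0.19 [479. 274.] [ 0.386 -0.325  0.01 ] 666
end_scoop scene 0.89 [194. 238.] [ 0.728 -0.219  0.01 ] 2011
end_large top 0.7 [472. 219.] [ 0.522 -0.314  0.01 ] 621
pad top 0.94 [372. 253.] [ 0.441 -0.061  0.01 ] 1129
wax_tin top 0.83 [215. 151.] [0.71 0.33 0.01] 651
wax_tin top 0.63 [479. 274.] [ 0.385 -0.324  0.01 ] 692
wax_tin scene 0.66 [307. 343.] [0.692 0.325 0.01 ] 1067
wax_tin scene 0.33 [281. 192.] [ 0.385 -0.325  0.01 ] 221
sanding_block top 0.55 [469. 158.] [ 0.681 -0.319  0.01 ] 1109
sanding_block scene 0.91 [199. 213.] [ 0.66  -0.348  0.01 ] 483
```

View pics/top1a.png

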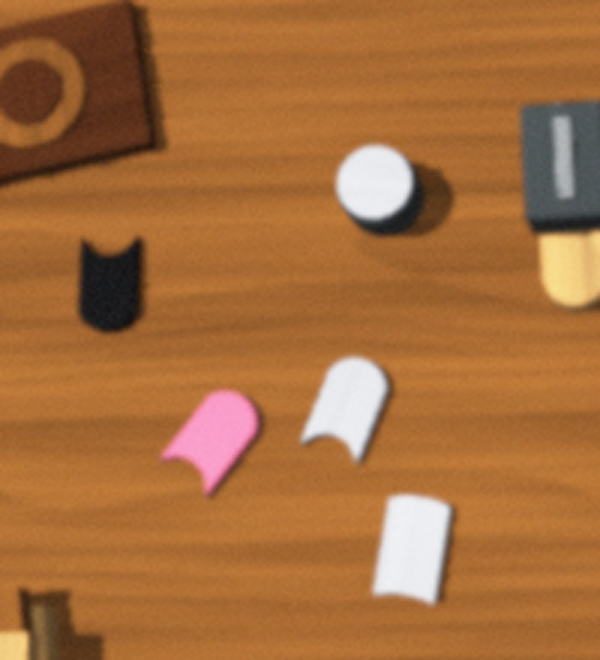

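View pics/top1b.png

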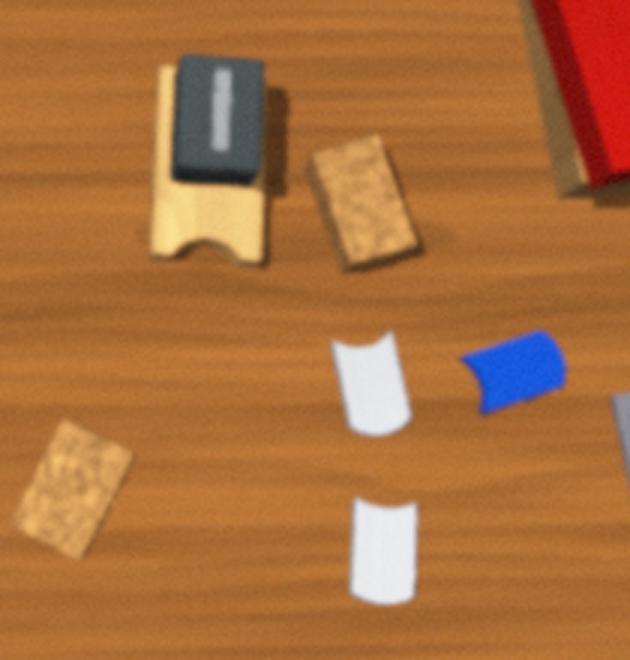

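```bash
python3 - <<'E'
from h import *
c=capture("wrist"); s=read_state(); Rm,t=cam(c); o=-Rm.T@t; R0=np.array(s["tcp_rot"])
print("cam in tool",R0.T@(o-s["position"]), "optical axis in tool",R0.T@Rm[2],"img right",R0.T@Rm[0])
print(unproj(c,[[320,100],[320,240],[0,0],[639,0]],0))
go(.40,.345,.25,0)
E
```

```text
cam in tool [-1.62726564e-01  7.23896057e-02 -6.70427480e-06] optical axis in tool [ 9.63835634e-01 -2.66496252e-01  7.86318648e-04] img right [-7.12206205e-04  3.74747011e-04  9.99999676e-01]
[[ 1.25867102e-01  6.19012265e-01  0.00000000e+00]
 [ 2.54710425e-01  5.70121626e-01  0.00000000e+00]
 [-5.49646982e-02  3.81611191e-01 -5.55111512e-17]
 [ 1.47054387e-01  9.16286672e-01  0.00000000e+00]]
pos [0.2212 0.5845 0.2225] yaw 69.27 row [-0.0275 -0.252  -0.1607] [69.27 -0.    0.  ] n 9
```

```bash
python3 - <<'E'
from h import *
go(.55,.335,.22,72)
E
```

```text
pos [0.2212 0.5845 0.2225] yaw 69.27 row [ 0.0025 -0.3959 -0.117 ] [-2.73 -0.    0.  ] n 9
```

Request:
{"method": "play_rows", "body": {"rows": [[[0.0025,-0.396,-0.117,-2.7,0,0,0.087],[0.0025,-0.396,-0.117,-2.7,0,0,0.087],[0.0025,-0.396,-0.117,-2.7,0,0,0.087],[0.0025,-0.396,-0.117,-2.7,0,0,0.087],[0.0025,-0.396,-0.117,-2.7,0,0,0.087],[0.0025,-0.396,-0.117,-2.7,0,0,0.087],[0.0025,-0.396,-0.117,-2.7,0,0,0.087],[0.0025,-0.396,-0.117,-2.7,0,0,0.087],[0.0025,-0.396,-0.117,-2.7,0,0,0.087],[0.0025,-0.396,-0.117,-2.7,0,0,0.087],[0.0025,-0.396,-0.117,-2.7,0,0,0.087],[0.0025,-0.396,-0.117,-2.7,0,0,0.087]]]}}

```text
time_s: 2.5
position: [0.5483, 0.3362, 0.22]
tcp_rot: [[-0.001, -0.952, 0.308], [0.0, 0.308, 0.952], [-1.0, 0.001, -0.0]]
force: [-0.6, 0.1, -1.0]
opening: 1.0
```

```bash
cat >> h.py <<'E'
from scipy.optimize import minimize
RAD={27:27,36:36,50:50,80:80}
def leafpoly(r):
    hx={27:.0522,36:.0679,50:.0853,80:.118}[r]; rx={27:-.015,36:-.006,50:.008,80:.038}[r]; r=r/1000.
    y=np.linspace(-.025,.025,25)
    a=np.c_[hx-np.sqrt(r*r-y*y),y]; b=np.c_[rx-np.sqrt(r*r-y*y),y]
    return np.r_[a,b[::-1]]
SS=3
def render(c,poly,x,y,yaw,z0,z1,box):
    a=np.radians(yaw); M=np.array([[np.cos(a),-np.sin(a)],[np.sin(a),np.cos(a)]]); P=poly@M.T+[x,y]
    x0,y0,x1,y1=box; im=np.zeros(((y1-y0)*SS,(x1-x0)*SS),np.uint8)
    q=[((proj(c,np.c_[P,np.full(len(P),z)])-[x0,y0]+.5)*SS-.5) for z in (z0,z1)]
    n=len(P)
    for k in q: cv2.fillPoly(im,[np.round(k).astype(np.int32)],255)
    for i in range(n):
        j=(i+1)%n; cv2.fillConvexPoly(im,np.round(np.array([q[0][i],q[0][j],q[1][j],q[1][i]])).astype(np.int32),255)
    return cv2.resize(im,(x1-x0,y1-y0),interpolation=cv2.INTER_AREA)/255.
def fit(c,mask,poly,x,y,yaw,z0=0.,z1=.01,pad=25,ign=None):
    ys,xs=np.where(mask); box=(max(xs.min()-pad,0),max(ys.min()-pad,0),min(xs.max()+pad,640),min(ys.max()+pad,480))
    m=mask[box[1]:box[3],box[0]:box[2]].astype(float)
    w=np.ones_like(m) if ign is None else 1.-ign[box[1]:box[3],box[0]:box[2]]
    f=lambda v:(np.abs(render(c,poly,v[0]/1000,v[1]/1000,v[2],z0,z1,box)-m)*w).sum()
    v=np.array([x*1000,y*1000,yaw],float)
    for st in (8,3,1):
        sim=np.array([v]+[v+np.eye(3)[i]*st for i in range(3)])
        r=minimize(f,v,method="Nelder-Mead",options=dict(initial_simplex=sim,xatol=.02,fatol=.2)); v=r.x
    return v[0]/1000,v[1]/1000,v[2],r.fun/m.sum()
def white(c):
    h=cv2.cvtColor(c["pixels"],cv2.COLOR_RGB2HSV); return ((h[:,:,1]<50)&(h[:,:,2]>110))
def comp(mask,uv):
    n,l,st,ce=cv2.connectedComponentsWithStats(mask.astype(np.uint8)); 
    i=min(range(1,n),key=lambda i:np.hypot(*(ce[i]-uv))+1e3*(st[i,4]<150)); return l==i
E
python3 - <<'E'
from h import *
c=capture("wrist"); save("w1",c["pixels"]); s=read_state(); print(s["position"],yawof(s),s["opening"])
for d in trace("wrist","leaf_r27"): print(d["p"],d["at"],unproj(c,d["at"],.01))
E
```

```text
[0.54835802 0.33632463 0.22007535] 72.10929943803849 0.9991677705630785
0.85 [558.3, 209.4] [[0.62138768 0.55859557 0.01      ]]
0.82 [434.3, 113.3] [[0.49552409 0.46277306 0.01      ]]
0.69 [230.6, 68.2] [[0.40159799 0.29759505 0.01      ]]
```

View pics/w1.png

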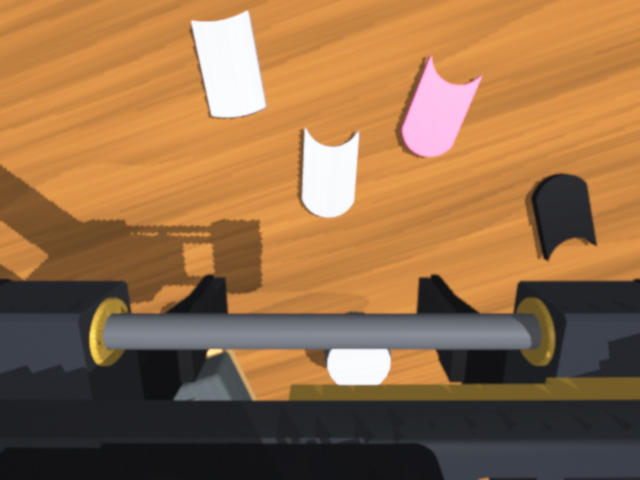

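The wrist picture shows bare leaves at (328,172) (strong curve) and (229,66) (mild), and pink (438,106) and black (565,218) look-alikes. I'll fit all the radii to each bare leaf, from the top camera too.

```bash
python3 - <<'E'
from h import *
c=capture("wrist"); ct=capture("top")
for cc,lst in((c,[((328,172),.514,.346,162),((229,66),.39,.295,170)]),(ct,[((206,226),.514,.346,162),((228,272),.39,.295,170),((474,219),.52,-.318,10),((478,273),.386,-.32,-3)])):
    w=white(cc)
    for uv,x,y,a in lst:
        m=comp(w,uv)
        for r in RAD: print(uv,m.sum(),r,np.round(fit(cc,m,leafpoly(r),x,y,a),4))
E
```

```text
(328, 172) 3842 27 [5.18600e-01 3.53000e-01 1.58936e+02 3.54000e-02]
(328, 172) 3842 36 [5.199000e-01 3.524000e-01 1.591758e+02 9.970000e-02]
(328, 172) 3842 50 [5.198000e-01 3.527000e-01 1.591382e+02 1.473000e-01]
(328, 172) 3842 80 [  0.5199   0.3525 159.3014   0.1845]
(229, 66) 5662 27 [3.985000e-01 2.966000e-01 1.709908e+02 1.691000e-01]
(229, 66) 5662 36 [3.987000e-01 2.965000e-01 1.709865e+02 8.930000e-02]
(229, 66) 5662 50 [3.993000e-01 2.964000e-01 1.706443e+02 4.740000e-02]
(229, 66) 5662 80 [3.999000e-01 2.962000e-01 1.707771e+02 1.770000e-02]
(206, 226) 558 27 [5.174000e-01 3.516000e-01 1.582034e+02 1.306000e-01]
(206, 226) 558 36 [  0.5188   0.3518 157.5338   0.2001]
(206, 226) 558 50 [  0.5197   0.3509 157.2327   0.2439]
(206, 226) 558 80 [  0.5191   0.3516 156.9763   0.281 ]
(228, 272) 718 27 [  0.3998   0.2952 170.6035   0.1747]
(228, 272) 718 36 [4.002000e-01 2.953000e-01 1.710061e+02 1.031000e-01]
(228, 272) 718 50 [4.0020e-01 2.9520e-01 1.7065e+02 6.4500e-02]
(228, 272) 718 80 [4.000000e-01 2.949000e-01 1.701804e+02 4.220000e-02]
(474, 219) 630 27 [ 0.5261 -0.3199  8.3816  0.1007]
(474, 219) 630 36 [ 0.5253 -0.3205  9.3276  0.041 ]
(474, 219) 630 50 [ 0.5247 -0.3207  9.5182  0.067 ]
(474, 219) 630 80 [ 0.5253 -0.3203  8.9608  0.0991]
(478, 273) 691 27 [ 0.3866 -0.3218 -5.6434  0.1312]
(478, 273) 691 36 [ 0.3871 -0.322  -5.1597  0.0632]
(478, 273) 691 50 [ 0.3868 -0.3215 -5.4374  0.0341]
(478, 273) 691 80 [ 0.3859 -0.3216 -5.3016  0.0524]
```

```bash
python3 - <<'E'
from h import *
go(.5186,.353,.05,68.9); go(.5186,.353,.004,68.9)
E
```

```text
pos [0.549  0.3361 0.2202] yaw 72.09 row [0.1702 0.0341 0.0067] [ 3.19  0.   -0.01] n 4
pos [0.549  0.3361 0.2202] yaw 72.09 row [0.2162 0.0341 0.0067] [ 3.19  0.   -0.01] n 5
```

Request:
{"method": "play_rows", "body": {"rows": [[[0.17,0.034,0.0067,3.2,0,0,0.087],[0.17,0.034,0.0067,3.2,0,0,0.087],[0.17,0.034,0.0067,3.2,0,0,0.087],[0.17,0.034,0.0067,3.2,0,0,0.087],[0.17,0.034,0.0067,3.2,0,0,0.087],[0.17,0.034,0.0067,3.2,0,0,0.087]]]}}

```text
time_s: 3.3
position: [0.5202, 0.3525, 0.0505]
tcp_rot: [[0.001, -0.933, 0.361], [0.0, 0.361, 0.933], [-1.0, -0.001, 0.001]]
force: [0.5, 0.9, 0.1]
opening: 1.002
```

```bash
python3 - <<'E'
from h import *
c=capture("wrist"); save("w2",c["pixels"])
go(.5186,.353,.004,68.9)
E
```

```text
pos [0.5213 0.3527 0.0516] yaw 68.81 row [ 0.0476  0.0027 -0.0008] [-0.09  0.14  0.14] n 1
```

View pics/w2.png

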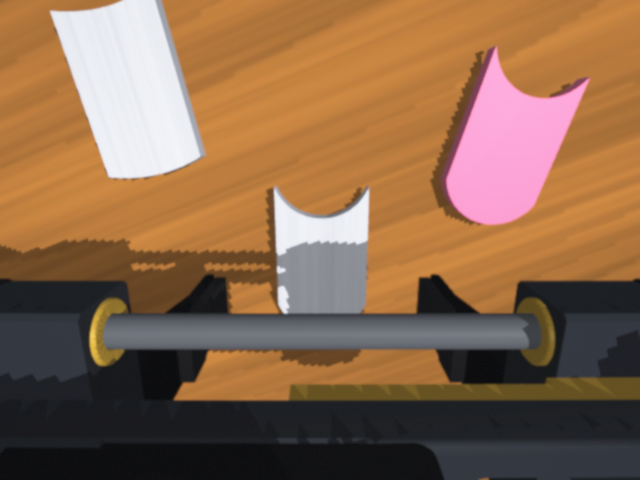

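```bash
cat >> h.py <<'E'
import json,os
def cmd(): return json.load(open("cmd.json"))  # x,y,z,yaw commanded
def did(sx,sy,sz,rx):
    x,y,z,a=cmd(); t=np.radians(a); 
    json.dump([x-np.sin(t)*sy+np.cos(t)*sz, y+np.cos(t)*sy+np.sin(t)*sz, z-sx, a-rx],open("cmd.json","w"))
def goc(X,Y,Z,A):
    x,y,z,a=cmd(); t=np.radians(a); dx,dy=X-x,Y-y; s=read_state()
    dA=(A-a)
    print("cmd",np.round([x,y,z,a],4),"meas",s["position"].round(4),round(yawof(s),2)," ROW",np.round([z-Z,-np.sin(t)*dx+np.cos(t)*dy,np.cos(t)*dx+np.sin(t)*dy],4),round(-dA,2),"n",np.ceil(max(np.linalg.norm([dx,dy,Z-z])/.05,abs(dA)/8.59)),"j6",round(s["joint_positions"][5],1))
E
python3 - <<'E'
from h import *
json.dump([.221,.585,.223,69.27],open("cmd.json","w"))
did(.0025,-.396,-.117,-2.7); did(.17,.034,.0067,3.2); goc(.5186,.353,.004,68.9)
E
```

```text
cmd [5.197e-01 3.523e-01 5.050e-02 6.877e+01] meas [0.5213 0.3527 0.0516] 68.81  ROW [0.0465 0.0013 0.0003] -0.13 n 1.0 j6 -44.9
```

Request:
{"method": "play_rows", "body": {"rows": [[[0.024,0.0013,0.0003,-0.13,0,0,0.087],[0.0465,0.0013,0.0003,-0.13,0,0,0.087],[0.0465,0.0013,0.0003,-0.13,0,0,0.087],[0.0465,0.0013,0.0003,-0.13,0,0,0.03],[0.0465,0.0013,0.0003,-0.13,0,0,0.03],[0.0465,0.0013,0.0003,-0.13,0,0,0.03],[0.0465,0.0013,0.0003,-0.13,0,0,0.03],[0.0465,0.0013,0.0003,-0.13,0,0,0.03],[0.0465,0.0013,0.0003,-0.13,0,0,0.03],[0.0465,0.0013,0.0003,-0.13,0,0,0.03]]]}}

```text
time_s: 4.35
position: [0.5189, 0.3527, 0.0039]
tcp_rot: [[0.0, -0.933, 0.36], [0.0, 0.36, 0.933], [-1.0, -0.0, 0.0]]
force: [0.8, 0.2, 3.1]
opening: 0.565
```

```bash
python3 - <<'E'
from h import *
did(.0465,.0013,.0003,-.13)
c=capture("wrist"); save("w3",c["pixels"]); s=read_state(); print(s["opening"]*87,s["force"],s["position"])
E
```

```text
49.573859319091554 [-0.13716715 -0.25887595  4.49204106] [0.5189475  0.35270255 0.00392425]
```

View pics/w3.png

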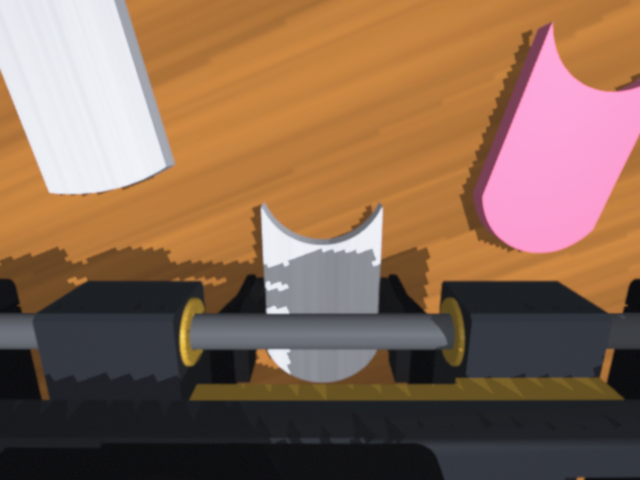

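```bash
python3 - <<'E'
from h import *
c=capture("top")
print(unproj(c,[[281.5,191],[270,165],[293,165],[420,170],[403,175],[438,177]],.024).round(3))
goc(.5186,.353,.11,68.9); goc(.50,.155,.11,-90)
E
```

```text
[[ 0.598  0.159  0.024]
 [ 0.666  0.187  0.024]
 [ 0.664  0.13   0.024]
 [ 0.646 -0.187  0.024]
 [ 0.634 -0.144  0.024]
 [ 0.627 -0.232  0.024]]
cmd [5.186e-01 3.530e-01 4.000e-03 6.890e+01] meas [0.519  0.3527 0.0039] 68.9  ROW [-0.106 -0.    -0.   ] -0.0 n 3.0 j6 -44.9
cmd [5.186e-01 3.530e-01 4.000e-03 6.890e+01] meas [0.519  0.3527 0.0039] 68.9  ROW [-0.106  -0.054  -0.1915] 158.9 n 19.0 j6 -44.9
```

Request:
{"method": "play_rows", "body": {"rows": [[[-0.05,0,0,0,0,0,0.03],[-0.106,0,0,0,0,0,0.03],[-0.106,-0.01,-0.02,16,0,0,0.03],[-0.106,-0.02,-0.04,24,0,0,0.03],[-0.106,-0.025,-0.06,32,0,0,0.03],[-0.106,-0.03,-0.08,40,0,0,0.03],[-0.106,-0.035,-0.1,48,0,0,0.03],[-0.106,-0.04,-0.12,56,0,0,0.03],[-0.106,-0.045,-0.14,64,0,0,0.03],[-0.106,-0.05,-0.16,72,0,0,0.03],[-0.106,-0.052,-0.18,79,0,0,0.03],[-0.106,-0.054,-0.1915,79,0,0,0.03]]]}}

```text
time_s: 5.65
position: [0.4992, 0.1532, 0.1091]
tcp_rot: [[-0.002, 0.178, 0.984], [-0.0, 0.984, -0.178], [-1.0, -0.001, -0.002]]
force: [0.1, -0.6, -1.5]
opening: 0.569
```

```bash
python3 - <<'E'
from h import *
did(-.106,-.054,-.1915,79)
goc(.50,.155,.11,-90)
s=read_state(); print(s["opening"]*87)
E
```

```text
cmd [  0.5      0.1549   0.11   -10.1   ] meas [0.4992 0.1532 0.1091] -10.22  ROW [-0.  0. -0.] 79.9 n 10.0 j6 15.0
49.464663395180764
```

Request:
{"method": "play_rows", "body": {"rows": [[[0,0,0,79.9,0,0,0.03],[0,0,0,79.9,0,0,0.03],[0,0,0,79.9,0,0,0.03],[0,0,0,79.9,0,0,0.03],[0,0,0,79.9,0,0,0.03],[0,0,0,79.9,0,0,0.03],[0,0,0,79.9,0,0,0.03],[0,0,0,79.9,0,0,0.03],[0,0,0,79.9,0,0,0.03],[0,0,0,79.9,0,0,0.03],[0,0,0,79.9,0,0,0.03],[0,0,0,79.9,0,0,0.03]]]}}

```text
time_s: 6.85
position: [0.5001, 0.1546, 0.1094]
tcp_rot: [[-0.0, 1.0, 0.003], [0.0, 0.003, -1.0], [-1.0, -0.0, -0.0]]
force: [0.7, -0.4, -1.5]
opening: 0.568
```

```bash
python3 - <<'E'
from h import *
did(0,0,0,79.9)
goc(.50,.155,.11,-90)
s=read_state(); print(s["opening"]*87)
c=capture("wrist"); save("w4",c["pixels"]); 
E
```

```text
cmd [  0.5      0.1549   0.11   -90.    ] meas [0.5001 0.1546 0.1094] -89.86  ROW [-0.     -0.     -0.0001] -0.0 n 1.0 j6 94.8
49.375067893198114
```

View pics/w4.png

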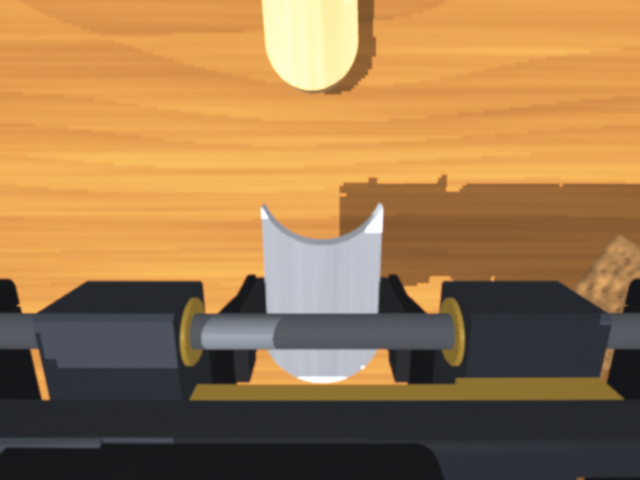

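Request:
{"method": "play_rows", "body": {"rows": [[[-0.05,0.05,0,0,0,0,0.03],[-0.05,0.05,0,0,0,0,0.03],[-0.05,0.05,0,0,0,0,0.03],[-0.05,0.05,0,0,0,0,0.03]]]}}

```text
time_s: 7.3
position: [0.5488, 0.1544, 0.1589]
tcp_rot: [[-0.002, 1.0, 0.001], [-0.0, 0.001, -1.0], [-1.0, -0.002, 0.0]]
force: [-1.0, 0.3, -1.6]
opening: 0.568
```

```bash
python3 - <<'E'
from h import *
did(-.05,.05,0,0)
c=capture("wrist"); save("w5",c["pixels"]); 
h=cv2.cvtColor(c["pixels"],cv2.COLOR_RGB2HSV); 
for p in [(313,60),(313,100),(200,60),(300,150),(380,100)]: print(p,h[p[1],p[0]])
E
```

```text
(313, 60) [101  28 144]
(313, 100) [ 28  69 255]
(200, 60) [ 16 164 231]
(300, 150) [ 29  61 255]
(380, 100) [ 15 166 219]
```

View pics/w5.png

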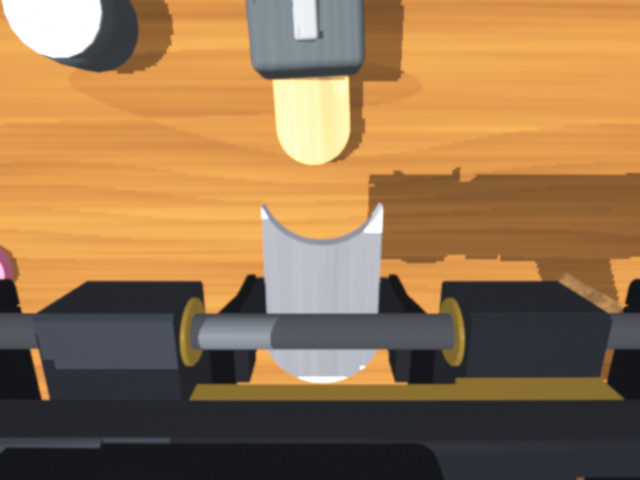

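```bash
cat >> h.py <<'E'
def smallpoly():
    t=np.radians(np.linspace(90,270,41)); return np.r_[np.c_[.006+.027*np.cos(t),.027*np.sin(t)],[[.145,-.027],[.145,.027]]]
def scooppoly():
    y=np.linspace(-.030,.030,41); a=np.c_[-.040+np.sqrt(.036**2-y*y),y]
    return np.r_[[[-.020,-.045]],a,[[-.020,.045],[.145,.045],[.145,-.045]]]
def oak(c,smax=140):
    h=cv2.cvtColor(c["pixels"],cv2.COLOR_RGB2HSV); return (h[:,:,0]>=20)&(h[:,:,0]<36)&(h[:,:,1]<smax)&(h[:,:,2]>120)
E
python3 - <<'E'
from h import *
c=capture("wrist")
m=comp(oak(c),(313,120)); print(m.sum()); cv2.imwrite("pics/m1.png",m*255)
m[:84]=0; ig=np.zeros((480,640)); ig[:84]=1
v=fit(c,m,smallpoly(),.62,.157,0,0,.024,ign=ig); print(np.round(v,4))
Rm=np.degrees
a=np.radians(v[2]); print("arc centre",v[0]+.006*np.cos(a),v[1]+.006*np.sin(a))
# leaf held
w=white(c)&~oak(c); 
ct=capture("top")
# top: weight top rect
h=cv2.cvtColor(ct["pixels"],cv2.COLOR_RGB2HSV); save("t2",ct["pixels"],(230,90,330,220),5)
E
```

```text
5817
[0.6188 0.1611 2.7563 0.0113]
arc centre 0.6247865396579919 0.1614039298254168[ WARN:0@1.075] global loadsave.cpp:1063 imwrite_ Unsupported depth image for selected encoder is fallbacked to CV_8U.
```

View pics/m1.png

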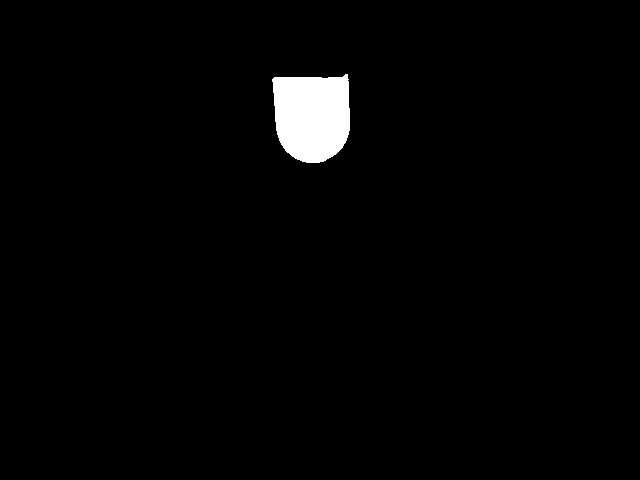

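View pics/t2.png

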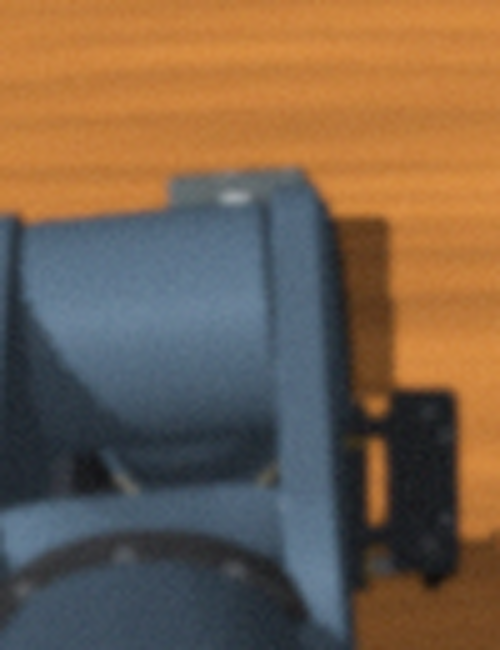

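```bash
cat >> h.py <<'E'
def heldmask(c):
    h=cv2.cvtColor(c["pixels"],cv2.COLOR_RGB2HSV); m=(h[:,:,1]<40)&(h[:,:,2]>95)
    ig=np.ones((480,640)); ig[190:275,255:390]=0
    m=m&(ig==0); return m,ig
E
python3 - <<'E'
from h import *
c=capture("wrist"); m,ig=heldmask(c); x,y,z,a=cmd(); print(m.sum(),x,y,z)
m2=m.copy(); m2[275:385,262:380]=1
print(np.round(fit(c,m2,leafpoly(27),x,y,a+90,z-.004,z+.006,ign=ig),4))
c0=dict(c); t0=cv2.imread("pics/top0.png")[:,:,::-1]; ct=capture("top"); ct["pixels"]=t0.copy()
m=oak(ct,150); m=comp(m,(282,180)); print(m.sum()); ys=np.where(m)[0]; ig=np.zeros((480,640)); ig[:168]=1; m[:168]=0
print(np.round(fit(ct,m,smallpoly(),.62,.16,0,0,.024,ign=ig),4))
# weight
h=cv2.cvtColor(t0,cv2.COLOR_RGB2HSV); k=((h[:,:,0]>80)&(h[:,:,0]<130)).astype(np.uint8); k=comp(k,(278,142)); pts=np.argwhere(k)[:,::-1]; print(cv2.minAreaRect(pts.astype(np.float32)))
b=cv2.boxPoints(cv2.minAreaRect(pts.astype(np.float32))); print(unproj(ct,b,.075).round(3))
E
```

```text
5448 0.5500289322167743 0.15494919731294984 0.15999999999999998
[0.549  0.1539 0.9587 0.0082]
241
[0.6363 0.1687 2.4377 0.8469]
((278.58966064453125, 145.02415466308594), (39.813533782958984, 26.307466506958008), 86.633544921875)
[[0.75  0.196 0.075]
 [0.752 0.132 0.075]
 [0.651 0.127 0.075]
 [0.649 0.19  0.075]]
```

```bash
python3 - <<'E'
from h import *
goc(.5486,.1585,.02,-87.6)
E
```

```text
cmd [  0.55     0.1549   0.16   -90.    ] meas [0.5484 0.1545 0.1584] -89.97  ROW [ 0.14   -0.0014 -0.0036] -2.4 n 3.0 j6 94.5
```

Request:
{"method": "play_rows", "body": {"rows": [[[0.05,-0.0014,-0.0036,-2.4,0,0,0.03],[0.09,-0.0014,-0.0036,-2.4,0,0,0.03],[0.12,-0.0014,-0.0036,-2.4,0,0,0.03],[0.14,-0.0014,-0.0036,-2.4,0,0,0.03],[0.14,-0.0014,-0.0036,-2.4,0,0,0.03],[0.14,-0.0014,-0.0036,-2.4,0,0,0.03]]]}}

```text
time_s: 8.15
position: [0.5484, 0.1581, 0.0193]
tcp_rot: [[-0.001, 0.999, 0.042], [-0.0, 0.042, -0.999], [-1.0, -0.001, 0.0]]
force: [0.7, -0.6, -1.0]
opening: 0.568
```

```bash
cat >> h.py <<'E'
def check27(tag,r0=0):
    c=capture("wrist"); save(tag,c["pixels"]); x,y,z,a=cmd(); s=read_state(); print("cmd",np.round(cmd(),4),s["position"].round(4),"F",s["force"].round(2),"open",s["opening"]*87)
    return c
E
python3 - <<'E'
from h import *
did(.14,-.0014,-.0036,-2.4)
c=check27("w6")
m,ig=heldmask(c); x,y,z,a=cmd(); m2=m.copy(); m2[275:385,262:380]=1
print(np.round(fit(c,m2,leafpoly(27),x,y,a+90,z-.004,z+.006,ign=ig),4))
m=comp(oak(c),(313,100)); rows=np.where(m)[0]; print(m.sum(),rows.min(),rows.max())
m[:45]=0; ig=np.zeros((480,640)); ig[:45]=1
print(np.round(fit(c,m,smallpoly(),.62,.157,0,0,.024,ign=ig),4))
E
```

```text
cmd [ 5.486e-01  1.585e-01  2.000e-02 -8.760e+01] [0.5493 0.1582 0.0202] F [ 0.17 -0.1  -0.74] open 49.29758524034095
[0.5498 0.1581 2.7018 0.0055]
20349 27 190
[0.619  0.161  2.8961 0.0054]
```

View pics/w6.png

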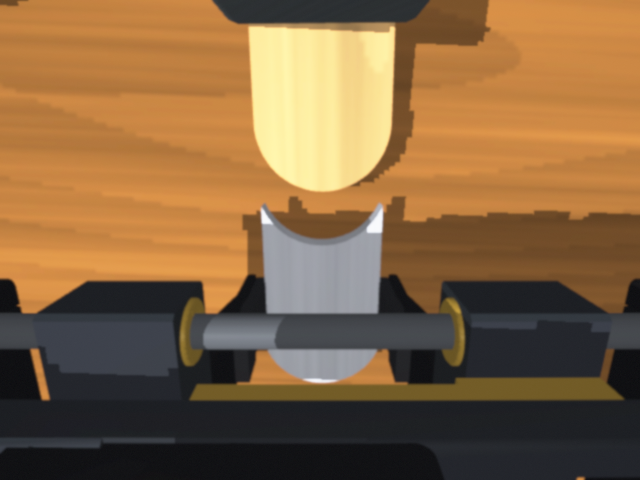

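```bash
python3 - <<'E'
from h import *
goc(.5667,.1590,.006,-87.3)
E
```

```text
cmd [ 5.486e-01  1.585e-01  2.000e-02 -8.760e+01] meas [0.5493 0.1582 0.0202] -87.59  ROW [0.014  0.0181 0.0003] -0.3 n 1.0 j6 92.5
```

Request:
{"method": "play_rows", "body": {"rows": [[[0.014,0,0.0003,-0.3,0,0,0.03],[0.014,0.006,0.0003,-0.3,0,0,0.03],[0.014,0.012,0.0003,-0.3,0,0,0.03],[0.014,0.018,0.0003,-0.3,0,0,0.03],[0.014,0.018,0.0003,-0.3,0,0,0.03]]]}}

```text
time_s: 8.7
position: [0.5691, 0.1585, 0.0061]
tcp_rot: [[0.003, 0.999, 0.047], [0.0, 0.047, -0.999], [-1.0, 0.003, -0.0]]
force: [0.3, 1.1, -1.7]
opening: 0.566
```

```bash
python3 - <<'E'
from h import *
did(.014,.018,.0003,-.3)
c=check27("w7")
save("w7c",c["pixels"],(230,120,410,270),4)
E
```

```text
cmd [ 5.666e-01  1.590e-01  6.000e-03 -8.730e+01] [0.568  0.1585 0.006 ] F [-0.18  0.05 -1.14] open 49.08753026227896
```

View pics/w7c.png

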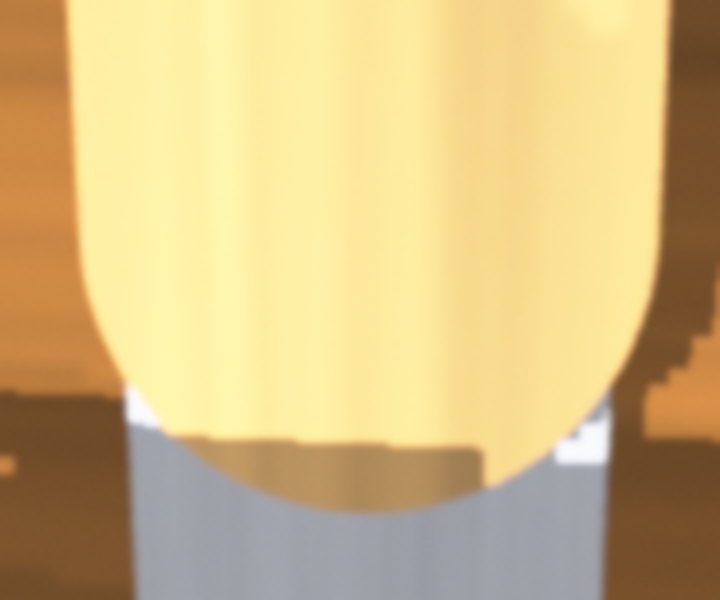

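Request:
{"method": "play_rows", "body": {"rows": [[[0,0.001,0,0,0,0,0.03],[0,0.002,0,0,0,0,0.03],[0,0.003,0,0,0,0,0.03],[0,0.003,0,0,0,0,0.03]]]}}

```text
time_s: 9.15
position: [0.5699, 0.1587, 0.0056]
tcp_rot: [[0.0, 0.999, 0.047], [-0.0, 0.047, -0.999], [-1.0, 0.0, 0.0]]
force: [-0.5, 0.2, -1.7]
opening: 0.565
```

Request:
{"method": "play_rows", "body": {"rows": [[[0,0.0005,0,0,0,0,0.03],[0,0.001,0,0,0,0,0.03],[0,0.001,0,0,0,0,0.03]]]}}

```text
time_s: 9.45
position: [0.5706, 0.1587, 0.0055]
tcp_rot: [[-0.0, 0.999, 0.047], [-0.0, 0.047, -0.999], [-1.0, -0.0, 0.0]]
force: [0.3, -0.6, -1.0]
opening: 0.568
```

Request:
{"method": "play_rows", "body": {"rows": [[[0,0.0005,0,0,0,0,0.03],[0,0.001,0,0,0,0,0.03],[0,0.001,0,0,0,0,0.03]]]}}

```text
time_s: 9.75
position: [0.571, 0.1586, 0.0054]
tcp_rot: [[-0.002, 0.999, 0.047], [-0.0, 0.047, -0.999], [-1.0, -0.002, 0.0]]
force: [-1.3, -2.0, -1.0]
opening: 0.569
```

```bash
python3 - <<'E'
from h import *
did(0,.005,0,0)
c=check27("w8"); print(read_state()["tau"],read_state()["moment"])
E
```

```text
cmd [ 5.716e-01  1.592e-01  6.000e-03 -8.730e+01] [0.5711 0.1586 0.0054] F [-2.34 -0.55 -1.84] open 49.818502588403256
[  0.38169907 -47.5315547  -10.57511419   0.14863284  -0.64633939
  -0.07000944] [-0.23996847  0.45976259 -0.04879647]
```

Request:
{"method": "play_rows", "body": {"rows": [[[0,0.0003,0,0,0,0,0.03],[0,0.0006,0,0,0,0,0.03],[0,0.0006,0,0,0,0,0.03]]]}}

```text
time_s: 10.1
position: [0.5711, 0.1587, 0.0053]
tcp_rot: [[-0.003, 0.999, 0.047], [-0.0, 0.047, -0.999], [-1.0, -0.003, 0.0]]
force: [-4.2, -1.9, -0.9]
opening: 0.57
```

```bash
python3 - <<'E'
from h import *
did(0,.0006,0,0)
c=check27("w9"); print(read_state()["moment"])
E
```

```text
cmd [ 5.722e-01  1.593e-01  6.000e-03 -8.730e+01] [0.5711 0.1587 0.0053] F [-4.24 -1.6  -0.46] open 49.48426544942159
[-0.33836606  0.85272089 -0.15369515]
```

Request:
{"method": "play_rows", "body": {"rows": [[[0,0.0002,0.0004,0,0,0,0.03],[0,0.0003,0.0004,0,0,0,0.03],[0,0.0003,0.0004,0,0,0,0.03],[0,0.0003,0.0004,0,0,0,0.03]]]}}

```text
time_s: 10.55
position: [0.5711, 0.1586, 0.0052]
tcp_rot: [[-0.003, 0.999, 0.047], [-0.0, 0.047, -0.999], [-1.0, -0.003, -0.0]]
force: [-4.7, -0.2, -0.3]
opening: 0.566
```

```bash
python3 - <<'E'
from h import *
did(0,.0003,.0004,0)
c=check27("w10"); print(read_state()["moment"])
E
```

```text
cmd [ 5.725e-01  1.589e-01  6.000e-03 -8.730e+01] [0.5712 0.1585 0.0052] F [-5.45 -1.22 -0.02] open 49.20426312973985
[-0.13909875  1.10272332 -0.0537525 ]
```

Request:
{"method": "play_rows", "body": {"rows": [[[0,0,0.0001,0,0,0,0.03],[0,0,0.0001,0,0,0,0.03],[0,0,0.0001,0,0,0,0.03],[0,0,0.0001,0,0,0,0.03],[0,0,0.0001,0,0,0,0.03],[0,0,0.0001,0,0,0,0.03],[0,0,0.0001,0,0,0,0.03],[0,0,0.0001,0,0,0,0.03],[0,0,0.0001,0,0,0,0.03],[0,0,0.0001,0,0,0,0.03],[0,0,0.0001,0,0,0,0.03],[0,0,0.0001,0,0,0,0.03]]]}}

```text
time_s: 11.8
position: [0.5711, 0.1586, 0.0053]
tcp_rot: [[-0.003, 0.999, 0.047], [0.0, 0.047, -0.999], [-1.0, -0.003, -0.0]]
force: [-5.6, -0.1, 1.0]
opening: 0.569
```

```bash
python3 - <<'E'
from h import *
c=check27("w11"); print(read_state()["moment"])
m=comp(oak(c),(313,100)); rows=np.where(m)[0]; print(m.sum(),rows.min(),rows.max())
b=rows.min()+20; m[:b]=0; ig=np.zeros((480,640)); ig[:b]=1; ig[rows.max()-45:]=1
print(np.round(fit(c,m,smallpoly(),.62,.157,0,0,.024,ign=ig),4))
save("w11c",c["pixels"],(230,120,410,270),4)
cs=capture("scene"); save("s11",cs["pixels"],(220,230,420,380),4)
E
```

```text
cmd [ 5.725e-01  1.589e-01  6.000e-03 -8.730e+01] [0.5711 0.1586 0.0052] F [-5.54 -0.55  0.35] open 49.52759001826992
[-0.13494052  1.05869905 -0.06794066]
20277 88 242
[6.1610e-01 1.6080e-01 2.9303e+00 2.6000e-03]
```

View pics/w11c.png

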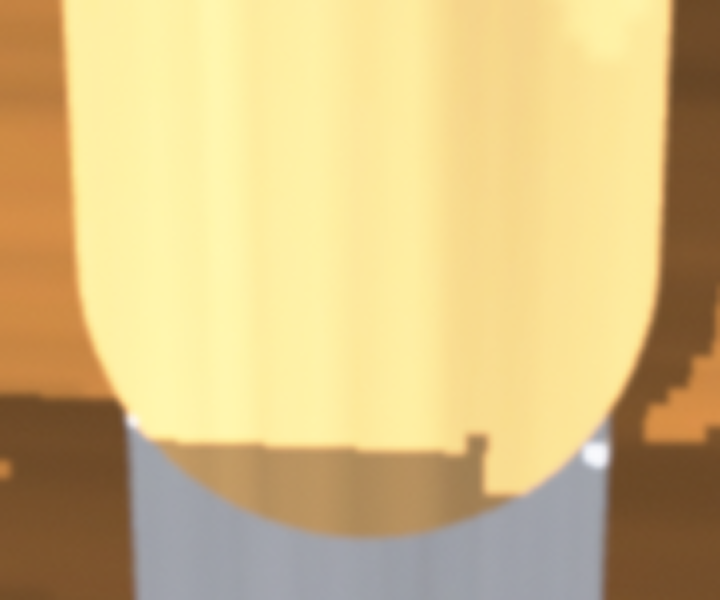

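View pics/s11.png

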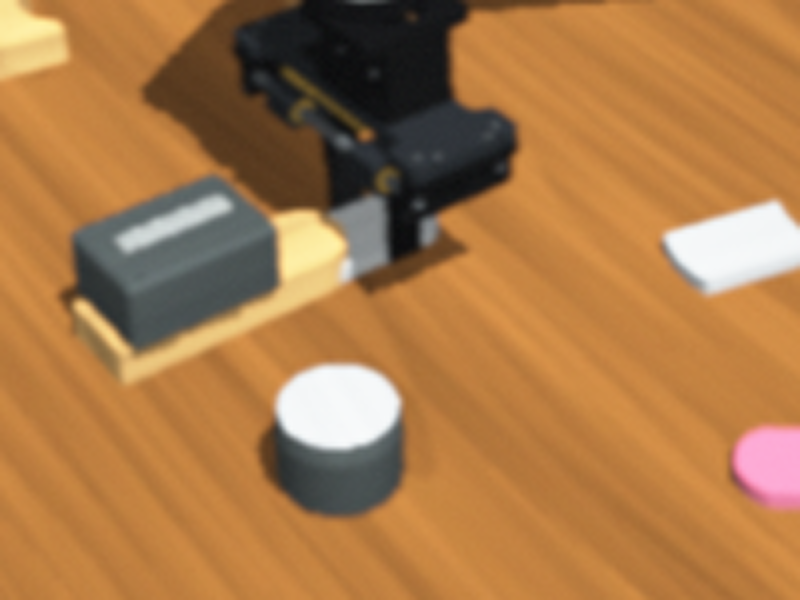

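```bash
python3 - <<'E'
from h import *
goc(.53,.157,.05,-87.3); goc(.39,-.03,.20,-117)
E
```

```text
cmd [ 5.725e-01  1.589e-01  6.000e-03 -8.730e+01] meas [0.5712 0.1586 0.0053] -87.29  ROW [-0.044  -0.0426 -0.0001] -0.0 n 2.0 j6 92.0
cmd [ 5.725e-01  1.589e-01  6.000e-03 -8.730e+01] meas [0.5712 0.1586 0.0053] -87.29  ROW [-0.194  -0.1912  0.1801] 29.7 n 7.0 j6 92.0
```

Request:
{"method": "play_rows", "body": {"rows": [[[0,-0.01,0,0,0,0,0.03],[0,-0.04,0,0,0,0,0.03],[-0.04,-0.06,0,0,0,0,0.03],[-0.09,-0.09,0.03,8,0,0,0.03],[-0.13,-0.12,0.06,16,0,0,0.03],[-0.16,-0.15,0.1,24,0,0,0.03],[-0.194,-0.1912,0.18,29.7,0,0,0.03],[-0.194,-0.1912,0.18,29.7,0,0,0.03],[-0.194,-0.1912,0.18,29.7,0,0,0.03],[-0.194,-0.1912,0.18,29.7,0,0,0.03],[-0.194,-0.1912,0.18,29.7,0,0,0.03],[-0.194,-0.1912,0.18,29.7,0,0,0.03]]]}}

```text
time_s: 13.1
position: [0.391, -0.0301, 0.1995]
tcp_rot: [[0.001, 0.891, -0.453], [-0.0, -0.453, -0.891], [-1.0, 0.001, -0.001]]
force: [0.4, 0.6, -1.4]
opening: 0.573
```

```bash
python3 - <<'E'
from h import *
did(-.194,-.1912,.18,29.7)
c=check27("w12")
for d in trace("wrist","pad"): print(d["p"],d["at"],d["mask"].sum(),unproj(c,d["at"],.006).round(4)); 
E
```

```text
cmd [ 3.90e-01 -2.99e-02  2.00e-01 -1.17e+02] [ 0.3907 -0.0298  0.1992] F [-0.23 -0.4  -1.74] open 49.198916972481584
0.67 [329.1, 143.3] 8201 [[ 0.4449 -0.0644  0.006 ]]
```

View pics/w12.png

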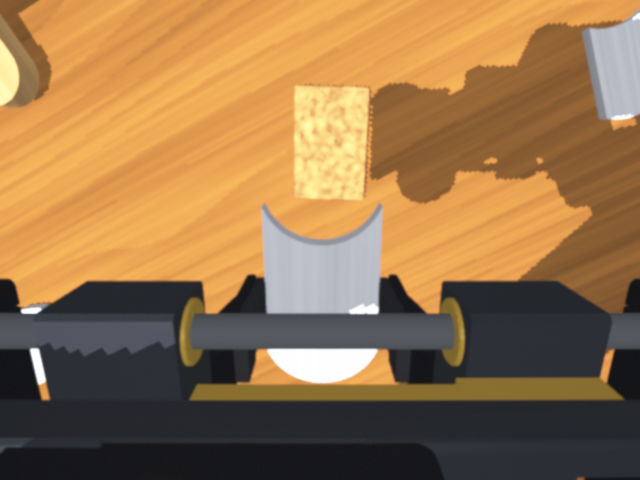

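```bash
cat >> h.py <<'E'
padpoly=np.array([[-.05,-.033],[.05,-.033],[.05,.033],[-.05,.033]])
E
python3 - <<'E'
from h import *
c=capture("wrist"); d=trace("wrist","pad")[0]
v=fit(c,d["mask"],padpoly,.445,-.064,-27,0,.006); print("net",np.round(v,4))
g=np.full((480,640),cv2.GC_BGD,np.uint8); k=np.ones((9,9),np.uint8); mm=d["mask"].astype(np.uint8)
g[cv2.dilate(mm,k)>0]=cv2.GC_PR_BGD; g[mm>0]=cv2.GC_PR_FGD; g[cv2.erode(mm,k)>0]=cv2.GC_FGD; g[cv2.dilate(mm,np.ones((41,41),np.uint8))==0]=cv2.GC_BGD
g[203:]=cv2.GC_BGD
cv2.grabCut(c["pixels"][:,:,::-1].copy(),g,None,np.zeros((1,65)),np.zeros((1,65)),4,cv2.GC_INIT_WITH_MASK)
m=(g==1)|(g==3); v2=fit(c,m,padpoly,.445,-.064,-27,0,.006); print("grab",m.sum(),np.round(v2,4))
im=c["pixels"].copy()
for v,col in((v,(255,0,0)),(v2,(0,0,255))):
    a=np.radians(v[2]); M=np.array([[np.cos(a),-np.sin(a)],[np.sin(a),np.cos(a)]]); P=padpoly@M.T+v[:2]
    cv2.polylines(im,[np.round(proj(c,np.c_[P,np.full(4,.006)])).astype(int)],True,col,1)
save("w12c",im,(260,60,410,220),5)
m,ig=heldmask(c); x,y,z,a=cmd(); m2=m.copy(); m2[275:385,262:380]=1
print("held",np.round(fit(c,m2,leafpoly(27),x,y,a+90,z-.004,z+.006,ign=ig),4))
ct=capture("top")
for d in trace("top","pad"): print("top",d["p"],np.round(fit(ct,d["mask"],padpoly,.445,-.064,-27,0,.006),4))
E
```

```text
net [ 4.43400e-01 -6.43000e-02 -2.87945e+01  2.62000e-02]
grab 8275 [ 4.4340e-01 -6.4600e-02 -2.8048e+01  2.2000e-02]
held [ 3.91400e-01 -3.01000e-02 -2.65542e+01  8.60000e-03]
top 0.66 [  0.5223  -0.104  -24.3333   1.    ]
```

View pics/w12c.png

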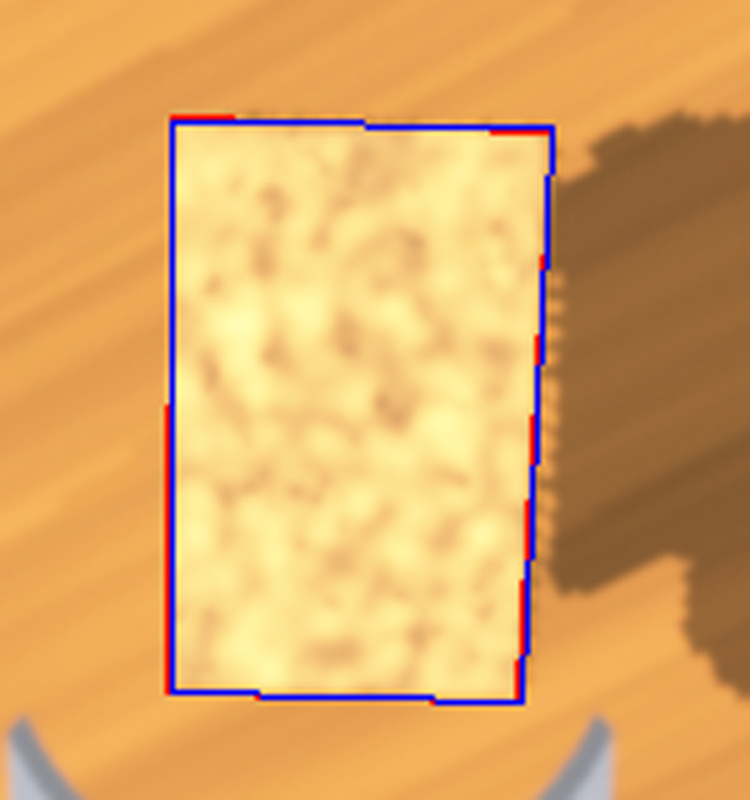

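```bash
python3 - <<'E'
from h import *
goc(.4424,-.0645,.05,-118.2); goc(.4424,-.0645,.0105,-118.2)
E
```

```text
cmd [ 3.90e-01 -2.99e-02  2.00e-01 -1.17e+02] meas [ 0.3903 -0.0299  0.1992] -116.92  ROW [0.15   0.0624 0.007 ] 1.2 n 4.0 j6 96.1
cmd [ 3.90e-01 -2.99e-02  2.00e-01 -1.17e+02] meas [ 0.3903 -0.0299  0.1992] -116.92  ROW [0.1895 0.0624 0.007 ] 1.2 n 4.0 j6 96.1
```

Request:
{"method": "play_rows", "body": {"rows": [[[0.04,0.03,0.004,0.6,0,0,0.03],[0.08,0.0624,0.007,1.2,0,0,0.03],[0.12,0.0624,0.007,1.2,0,0,0.03],[0.15,0.0624,0.007,1.2,0,0,0.03],[0.17,0.0624,0.007,1.2,0,0,0.03],[0.18,0.0624,0.007,1.2,0,0,0.03],[0.186,0.0624,0.007,1.2,0,0,0.03],[0.1895,0.0624,0.007,1.2,0,0,0.03],[0.1895,0.0624,0.007,1.2,0,0,0.03],[0.1895,0.0624,0.007,1.2,0,0,0.03]]]}}

```text
time_s: 14.4
position: [0.4433, -0.0652, 0.0108]
tcp_rot: [[0.002, 0.881, -0.472], [-0.001, -0.472, -0.881], [-1.0, 0.002, -0.0]]
force: [-0.2, 0.8, -0.4]
opening: 0.568
```

```bash
python3 - <<'E'
from h import *
did(.1895,.0624,.007,1.2)
c=check27("w13")
E
```

```text
cmd [ 4.425e-01 -6.450e-02  1.050e-02 -1.182e+02] [ 0.4432 -0.0652  0.0109] F [-0.63  0.51 -1.01] open 49.718120893701844
```

View pics/w13.png

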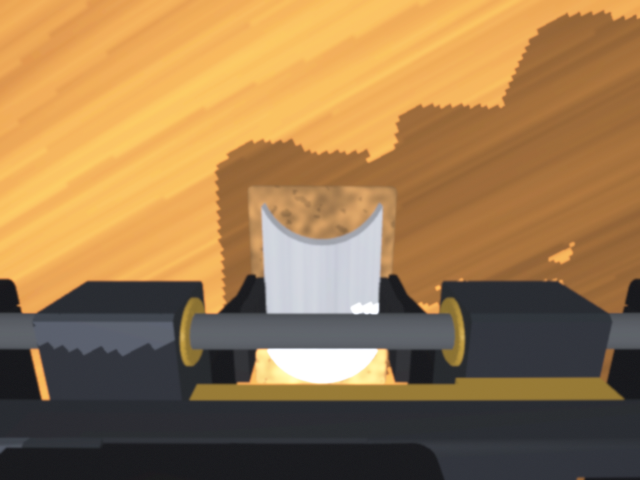

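Request:
{"method": "play_rows", "body": {"rows": [[[0.0006,0,0,0,0,0,0.03],[0.0006,0,0,0,0,0,0.06],[0.0006,0,0,0,0,0,0.06],[0.0006,0,0,0,0,0,0.06],[0.0006,0,0,0,0,0,0.065],[0.0006,0,0,0,0,0,0.065],[-0.03,0,0,0,0,0,0.065],[-0.07,0,0,0,0,0,0.087],[-0.12,0,0,0,0,0,0.087],[-0.12,0,0,0,0,0,0.087]]]}}

```text
time_s: 15.45
position: [0.4463, -0.0664, 0.1351]
tcp_rot: [[0.012, 0.881, -0.472], [-0.005, -0.472, -0.881], [-1.0, 0.012, -0.001]]
force: [0.2, -0.9, 0.0]
opening: 0.933
```

```bash
python3 - <<'E'
from h import *
did(-.12,0,0,0)
c=check27("w14")
goc(.40,-.04,.16,-118.2)
goc(.54,-.31,.22,-80)
E
```

```text
cmd [ 4.425e-01 -6.450e-02  1.305e-01 -1.182e+02] [ 0.4448 -0.0658  0.1328] F [ 0.02 -0.01  0.24] open 83.53599298700517
cmd [ 4.425e-01 -6.450e-02  1.305e-01 -1.182e+02] meas [ 0.4448 -0.0658  0.1328] -118.19  ROW [-0.0295 -0.049  -0.0015] -0.0 n 2.0 j6 95.5
cmd [ 4.425e-01 -6.450e-02  1.305e-01 -1.182e+02] meas [ 0.4448 -0.0658  0.1328] -118.19  ROW [-0.0895  0.202   0.1703] -38.2 n 6.0 j6 95.5
```

View pics/w14.png

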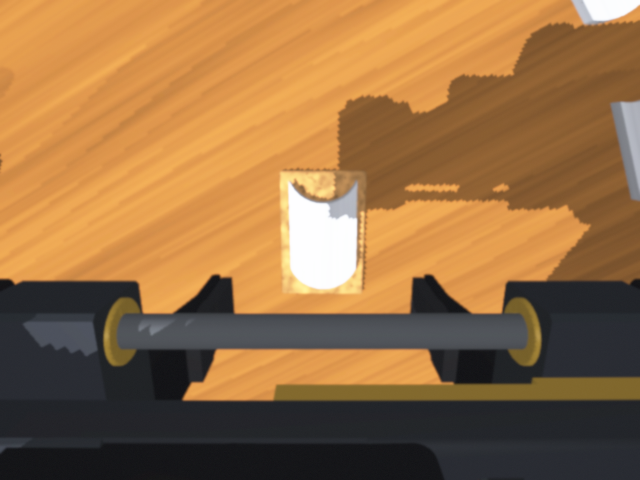

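```bash
python3 - <<'E'
from h import *
goc(.575,-.312,.22,-28.2)
E
```

```text
cmd [ 4.425e-01 -6.450e-02  1.305e-01 -1.182e+02] meas [ 0.4448 -0.0658  0.1328] -118.19  ROW [-0.0895  0.2338  0.1555] -90.0 n 11.0 j6 95.5
```

Request:
{"method": "play_rows", "body": {"rows": [[[-0.05,0,0,-8,0,0,0.087],[-0.0895,0.02,0.01,-16,0,0,0.087],[-0.0895,0.05,0.03,-24,0,0,0.087],[-0.0895,0.075,0.05,-32,0,0,0.087],[-0.0895,0.1,0.065,-40,0,0,0.087],[-0.0895,0.125,0.08,-48,0,0,0.087],[-0.0895,0.15,0.1,-56,0,0,0.087],[-0.0895,0.175,0.115,-64,0,0,0.087],[-0.0895,0.2,0.13,-72,0,0,0.087],[-0.0895,0.22,0.145,-80,0,0,0.087],[-0.0895,0.2338,0.1555,-88,0,0,0.087],[-0.0895,0.2338,0.1555,-90,0,0,0.087]]]}}

```text
time_s: 16.7
position: [0.5753, -0.3148, 0.2165]
tcp_rot: [[-0.002, 0.471, 0.882], [0.001, 0.882, -0.471], [-1.0, -0.0, -0.002]]
force: [0.6, -0.5, 0.8]
opening: 1.001
```

Request:
{"method": "play_rows", "body": {"rows": [[[0,0,0,-90,0,0,0.087],[0,0,0,-90,0,0,0.087],[0,0,0,-90,0,0,0.087],[0,0,0,-90,0,0,0.087],[0,0,0,-90,0,0,0.087],[0,0,0,-90,0,0,0.087],[0,0,0,-90,0,0,0.087],[0,0,0,-90,0,0,0.087],[0,0,0,-90,0,0,0.087],[0,0,0,-90,0,0,0.087],[0,0,0,-90,0,0,0.087],[0,0,0,-90,0,0,0.087]]]}}

```text
time_s: 17.9
position: [0.5743, -0.312, 0.217]
tcp_rot: [[-0.003, -0.881, 0.473], [0.003, 0.473, 0.881], [-1.0, 0.004, 0.001]]
force: [0.2, 0.2, -1.4]
opening: 1.001
```

Request:
{"method": "play_rows", "body": {"rows": [[[0,0,0,-37.5,0,0,0.087],[0,0,0,-37.5,0,0,0.087],[0,0,0,-37.5,0,0,0.087],[0,0,0,-37.5,0,0,0.087],[0,0,0,-37.5,0,0,0.087],[0,0,0,-37.5,0,0,0.087],[0,0,0,-37.5,0,0,0.087]]]}}

```text
time_s: 18.6
position: [0.5749, -0.3123, 0.2184]
tcp_rot: [[-0.001, -0.987, -0.159], [0.001, -0.159, 0.987], [-1.0, 0.001, 0.001]]
force: [1.0, 0.0, -0.3]
opening: 0.999
```

```bash
python3 - <<'E'
from h import *
did(-.0895,.2338,.1555,-90);did(0,0,0,-90);did(0,0,0,-37.5)
c=check27("w15"); print(read_state()["joint_positions"], yawof(read_state()))
E
```

```text
cmd [ 0.575 -0.312  0.22  99.3  ] [ 0.5749 -0.3124  0.2187] F [-0.3   0.43 -0.04] open 86.98520424226355
[-3.82843275e+01  3.28009089e+01  7.77434006e+01 -5.94514959e-04
  6.95357628e+01 -1.37480155e+02] 99.19600748030771
```

View pics/w15.png

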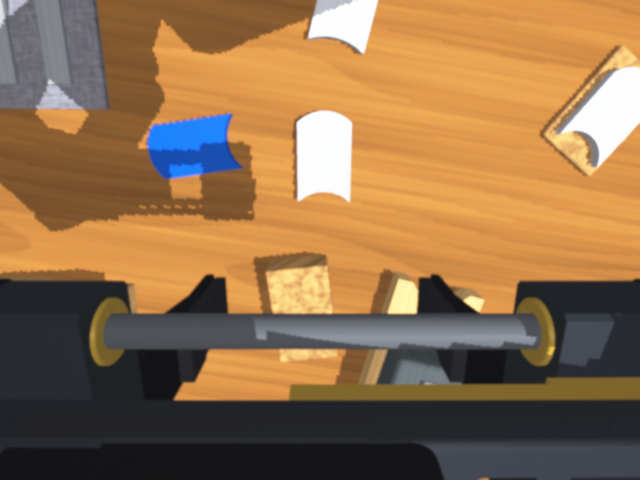

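Bare leaf at (324,158) is the candidate for leaf_r36, the other bare one is at (340,22), and the blue look-alike at (195,148). I fit the radii again.

```bash
python3 - <<'E'
from h import *
c=capture("wrist"); w=white(c)
m=comp(w,(324,158)); print(m.sum())
for r in RAD: print(r,np.round(fit(c,m,leafpoly(r),.525,-.32,9.3),4))
save("w15c",c["pixels"],(240,60,400,220),4)
E
```

```text
4417
27 [ 0.5261 -0.3185  9.0218  0.1159]
36 [ 0.526  -0.3185  8.983   0.0349]
50 [ 0.5257 -0.3183  8.6653  0.0525]
80 [ 0.5259 -0.3184  8.5236  0.0868]
```

View pics/w15c.png

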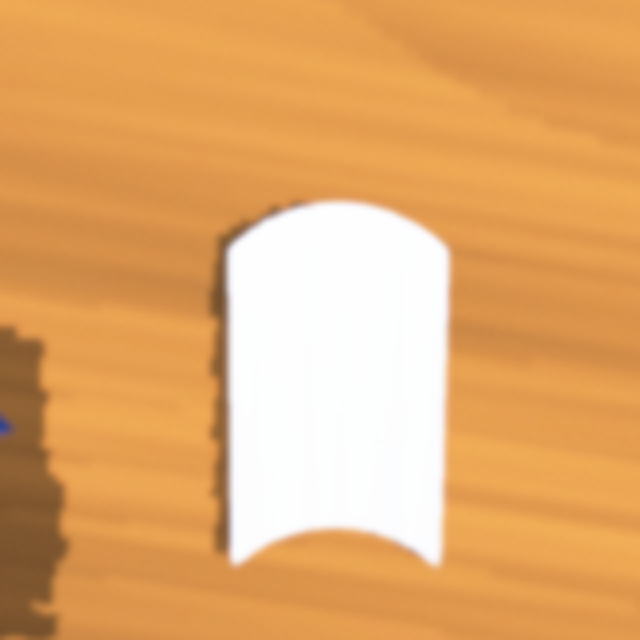

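```bash
python3 - <<'E'
from h import *
goc(.5257,-.319,.004,99.1)
E
```

```text
cmd [ 0.575 -0.312  0.22  99.3  ] meas [ 0.575  -0.3125  0.2189] 99.22  ROW [0.216  0.0498 0.0011] 0.2 n 5.0 j6 -137.5
```

Request:
{"method": "play_rows", "body": {"rows": [[[0.05,0.0498,0.0011,0.2,0,0,0.087],[0.1,0.0498,0.0011,0.2,0,0,0.087],[0.15,0.0498,0.0011,0.2,0,0,0.087],[0.18,0.0498,0.0011,0.2,0,0,0.087],[0.2,0.0498,0.0011,0.2,0,0,0.087],[0.216,0.0498,0.0011,0.2,0,0,0.087],[0.216,0.0498,0.0011,0.2,0,0,0.087],[0.216,0.0498,0.0011,0.2,0,0,0.087]]]}}

```text
time_s: 19.5
position: [0.5265, -0.32, 0.0039]
tcp_rot: [[0.001, -0.987, -0.158], [-0.001, -0.158, 0.987], [-1.0, -0.001, -0.001]]
force: [-0.2, 0.6, 0.0]
opening: 1.001
```

Request:
{"method": "play_rows", "body": {"rows": [[[0,0,0,0,0,0,0.03],[0,0,0,0,0,0,0.03],[0,0,0,0,0,0,0.03],[0,0,0,0,0,0,0.03],[0,0,0,0,0,0,0.03],[0,0,0,0,0,0,0.03],[0,0,0,0,0,0,0.03]]]}}

```text
time_s: 20.2
position: [0.5258, -0.3193, 0.0037]
tcp_rot: [[-0.0, -0.987, -0.158], [0.0, -0.158, 0.987], [-1.0, 0.0, 0.0]]
force: [0.4, 0.9, 2.0]
opening: 0.564
```

```bash
python3 - <<'E'
from h import *
did(.216,.0498,.0011,.2)
c=check27("w16")
goc(.51,-.18,.11,9.1)
E
```

```text
cmd [ 5.257e-01 -3.190e-01  4.000e-03  9.910e+01] [ 0.5258 -0.3194  0.0037] F [-0.42  1.07  1.86] open 49.89342982143315
cmd [ 5.257e-01 -3.190e-01  4.000e-03  9.910e+01] meas [ 0.5258 -0.3194  0.0037] 99.09  ROW [-0.106  -0.0065  0.1397] 90.0 n 11.0 j6 -140.8
```

View pics/w16.png

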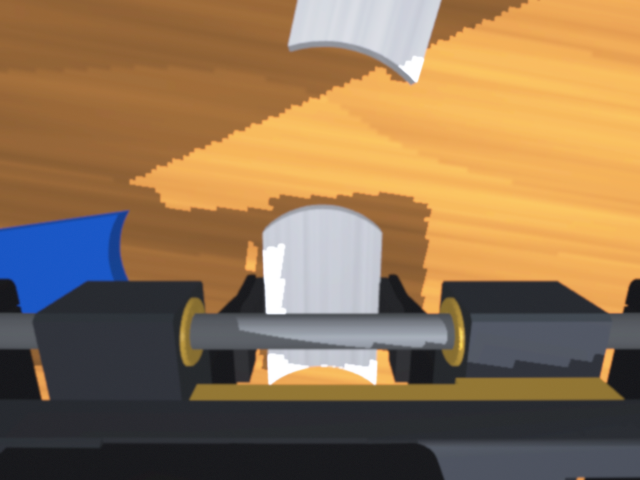

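Request:
{"method": "play_rows", "body": {"rows": [[[-0.05,0,0,0,0,0,0.03],[-0.1,0,0.01,8,0,0,0.03],[-0.13,0,0.03,16,0,0,0.03],[-0.15,-0.002,0.05,24,0,0,0.03],[-0.156,-0.004,0.07,32,0,0,0.03],[-0.156,-0.0065,0.09,40,0,0,0.03],[-0.156,-0.0065,0.1,48,0,0,0.03],[-0.156,-0.0065,0.11,56,0,0,0.03],[-0.156,-0.0065,0.12,64,0,0,0.03],[-0.156,-0.0065,0.13,72,0,0,0.03],[-0.156,-0.0065,0.1397,80,0,0,0.03],[-0.156,-0.0065,0.1397,84,0,0,0.03]]]}}

```text
time_s: 21.45
position: [0.5093, -0.179, 0.1591]
tcp_rot: [[-0.002, -0.258, 0.966], [0.001, 0.966, 0.258], [-1.0, 0.002, -0.001]]
force: [-0.3, 0.3, -1.2]
opening: 0.568
```

Request:
{"method": "play_rows", "body": {"rows": [[[0,0,0,90,0,0,0.03],[0,0,0,90,0,0,0.03],[0,0,0,90,0,0,0.03],[0,0,0,90,0,0,0.03],[0,0,0,90,0,0,0.03],[0,0,0,90,0,0,0.03],[0,0,0,90,0,0,0.03],[0,0,0,90,0,0,0.03],[0,0,0,90,0,0,0.03],[0,0,0,90,0,0,0.03],[0,0,0,90,0,0,0.03],[0,0,0,90,0,0,0.03]]]}}

```text
time_s: 22.65
position: [0.51, -0.1805, 0.1592]
tcp_rot: [[-0.001, 0.965, 0.261], [0.0, 0.261, -0.965], [-1.0, -0.0, -0.0]]
force: [0.3, -0.7, -1.6]
opening: 0.568
```

```bash
python3 - <<'E'
from h import *
did(-.156,-.0065,.1397,84);did(0,0,0,90)
s=read_state(); print(s["opening"]*87)
goc(.53,-.183,.16,-94.7)
E
```

```text
49.42114311755617
cmd [  0.51  -0.18   0.16 -74.9 ] meas [ 0.51   -0.1805  0.1592] -74.89  ROW [-0.      0.0185  0.0081] 19.8 n 3.0 j6 43.6
```

Request:
{"method": "play_rows", "body": {"rows": [[[0,0.0185,0.0081,19.8,0,0,0.03],[0,0.0185,0.0081,19.8,0,0,0.03],[0,0.0185,0.0081,19.8,0,0,0.03],[0,0.0185,0.0081,19.8,0,0,0.03],[0,0.0185,0.0081,19.8,0,0,0.03],[0,0.0185,0.0081,19.8,0,0,0.03]]]}}

```text
time_s: 23.25
position: [0.53, -0.1835, 0.1595]
tcp_rot: [[-0.0, 0.997, -0.081], [0.0, -0.081, -0.997], [-1.0, -0.0, -0.0]]
force: [-0.8, -0.2, -0.8]
opening: 0.572
```

```bash
python3 - <<'E'
from h import *
did(0,.0185,.0081,19.8)
c=check27("w17")
m=comp(oak(c),(320,110)); rows=np.where(m)[0]; print(m.sum(),rows.min(),rows.max())
b=rows.min()+12; m[:b]=0; ig=np.zeros((480,640)); ig[:b]=1
print(np.round(fit(c,m,scooppoly(),.65,-.19,-4.6,0,.024,ign=ig),4))
cv2.imwrite("pics/m17.png",m.astype(np.uint8)*255)
E
```

```text
cmd [  0.53   -0.183   0.16  -94.7  ] [ 0.5301 -0.1835  0.1595] F [-0.95 -0.71 -0.16] open 49.34259851488523
10143 0 89
[ 0.6575 -0.1831 -5.3314  0.0232]
```

View pics/w17.png

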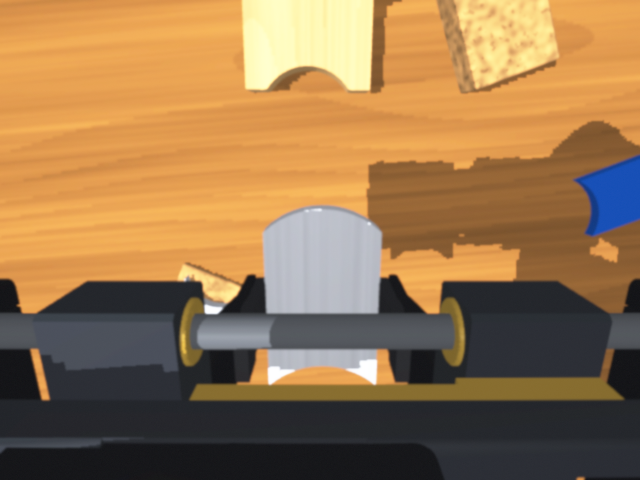

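View pics/m17.png

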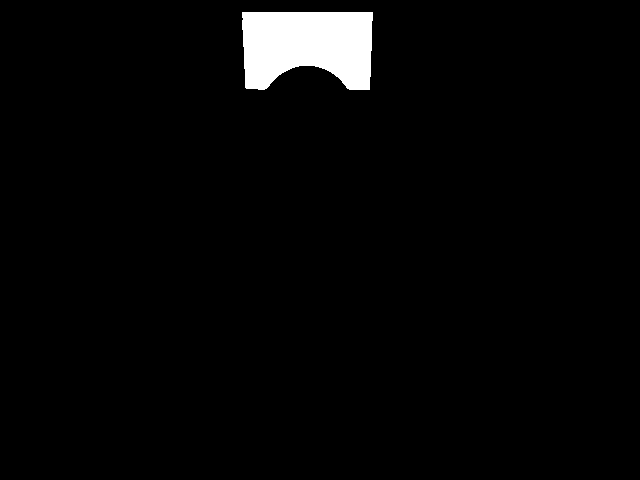

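```bash
python3 - <<'E'
from h import *
goc(.580,-.1757,.02,-95.3)
E
```

```text
cmd [  0.53   -0.183   0.16  -94.7  ] meas [ 0.5301 -0.1835  0.1595] -94.64  ROW [ 0.14    0.0492 -0.0114] 0.6 n 3.0 j6 64.1
```

Request:
{"method": "play_rows", "body": {"rows": [[[0.04,0.02,-0.005,0.6,0,0,0.03],[0.08,0.0492,-0.0114,0.6,0,0,0.03],[0.12,0.0492,-0.0114,0.6,0,0,0.03],[0.14,0.0492,-0.0114,0.6,0,0,0.03],[0.14,0.0492,-0.0114,0.6,0,0,0.03],[0.14,0.0492,-0.0114,0.6,0,0,0.03],[0.14,0.0492,-0.0114,0.6,0,0,0.03]]]}}

```text
time_s: 24.0
position: [0.5814, -0.177, 0.0212]
tcp_rot: [[0.003, 0.996, -0.092], [-0.002, -0.092, -0.996], [-1.0, 0.003, 0.001]]
force: [-0.4, -0.1, -0.6]
opening: 0.568
```

```bash
python3 - <<'E'
from h import *
did(.14,.0492,-.0114,.6)
c=check27("w18")
save("w18c",c["pixels"],(180,0,460,280),2)
E
```

```text
cmd [ 5.800e-01 -1.757e-01  2.000e-02 -9.530e+01] [ 0.5814 -0.177   0.0215] F [ 0.29 -0.82 -0.88] open 49.43624222547167
```

View pics/w18c.png

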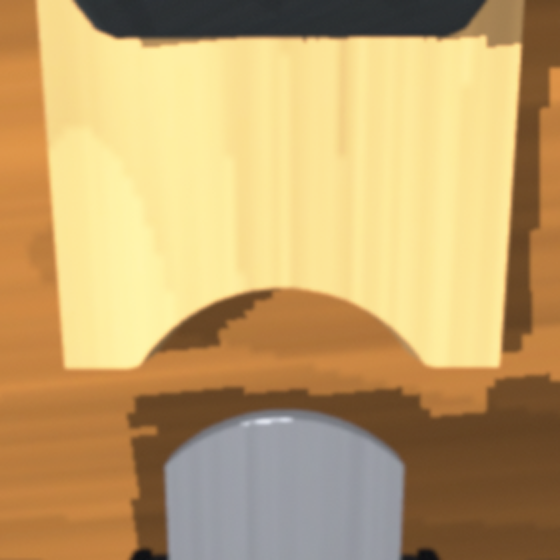

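```bash
python3 - <<'E'
from h import *
c=capture("wrist")
m=comp(oak(c),(320,80)); rows=np.where(m)[0]; print(m.sum(),rows.min(),rows.max())
m[:30]=0; ig=np.zeros((480,640)); ig[:30]=1
v=fit(c,m,scooppoly(),.6575,-.183,-5,0,.024,ign=ig); print(np.round(v,4))
h,ig=heldmask(c); x,y,z,a=cmd(); h[275:385,262:380]=1
l=fit(c,h,leafpoly(36),x,y,a-90,z-.004,z+.006,ign=ig); print("held",np.round(l,4),x,y,a-90+360)
th=np.radians(v[2]); u=np.array([np.cos(th),np.sin(th)]); t=np.array(v[:2])-.046*u; print("target leaf",t,"cmd",t-np.array(l[:2])+[x,y])
E
```

```text
33403 0 183
[ 0.6538 -0.1831 -5.0082  0.0099]
held [ 5.813000e-01 -1.770000e-01 -1.853179e+02  5.200000e-03] 0.5799577099883314 -0.17567974108189638 174.7
target leaf [ 0.60802452 -0.17907154] cmd [ 0.60667091 -0.17780039]
```

Request:
{"method": "play_rows", "body": {"rows": [[[0.014,0,0,-0.1,0,0,0.03],[0.014,0.006,0,-0.1,0,0,0.03],[0.014,0.012,0,-0.1,0,0,0.03],[0.014,0.018,0,-0.1,0,0,0.03],[0.014,0.018,0,-0.1,0,0,0.03],[0.014,0.018,0,-0.1,0,0,0.03]]]}}

```text
time_s: 24.7
position: [0.5984, -0.1779, 0.0056]
tcp_rot: [[0.0, 0.996, -0.09], [-0.0, -0.09, -0.996], [-1.0, 0.0, 0.0]]
force: [-0.5, 0.4, -1.4]
opening: 0.569
```

```bash
python3 - <<'E'
from h import *
did(.014,.018,0,-.1)
c=check27("w19")
save("w19c",c["pixels"],(220,100,420,280),4)
E
```

```text
cmd [ 5.979e-01 -1.773e-01  6.000e-03 -9.520e+01] [ 0.598  -0.1778  0.0056] F [ 0.29 -0.28 -1.94] open 49.48878706570749
```

View pics/w19c.png

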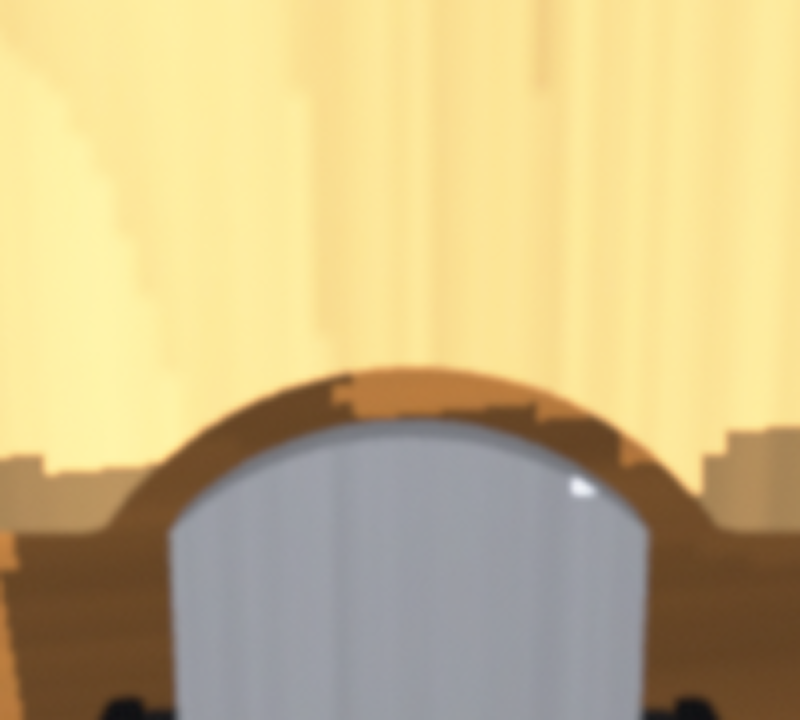

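Request:
{"method": "play_rows", "body": {"rows": [[[0,0.002,0,0,0,0,0.03],[0,0.004,0,0,0,0,0.03],[0,0.005,0,0,0,0,0.03],[0,0.006,0,0,0,0,0.03],[0,0.006,0,0,0,0,0.03]]]}}

```text
time_s: 25.25
position: [0.6042, -0.1785, 0.0056]
tcp_rot: [[0.0, 0.996, -0.091], [-0.0, -0.091, -0.996], [-1.0, 0.0, 0.0]]
force: [1.1, 0.1, -1.4]
opening: 0.564
```

Request:
{"method": "play_rows", "body": {"rows": [[[0,0.0007,0,0,0,0,0.03],[0,0.0014,0,0,0,0,0.03],[0,0.002,0,0,0,0,0.03],[0,0.002,0,0,0,0,0.03]]]}}

```text
time_s: 25.65
position: [0.6062, -0.1787, 0.0056]
tcp_rot: [[0.0, 0.996, -0.091], [-0.0, -0.091, -0.996], [-1.0, 0.0, 0.0]]
force: [-0.1, 0.6, -1.3]
opening: 0.57
```

```bash
python3 - <<'E'
from h import *
did(0,.008,0,0)
c=check27("w20")
save("w20c",c["pixels"],(220,100,420,280),4)
E
```

```text
cmd [ 6.058e-01 -1.781e-01  6.000e-03 -9.520e+01] [ 0.6061 -0.1786  0.0056] F [-0.03 -0.24 -0.34] open 49.296936177918575
```

View pics/w20c.png

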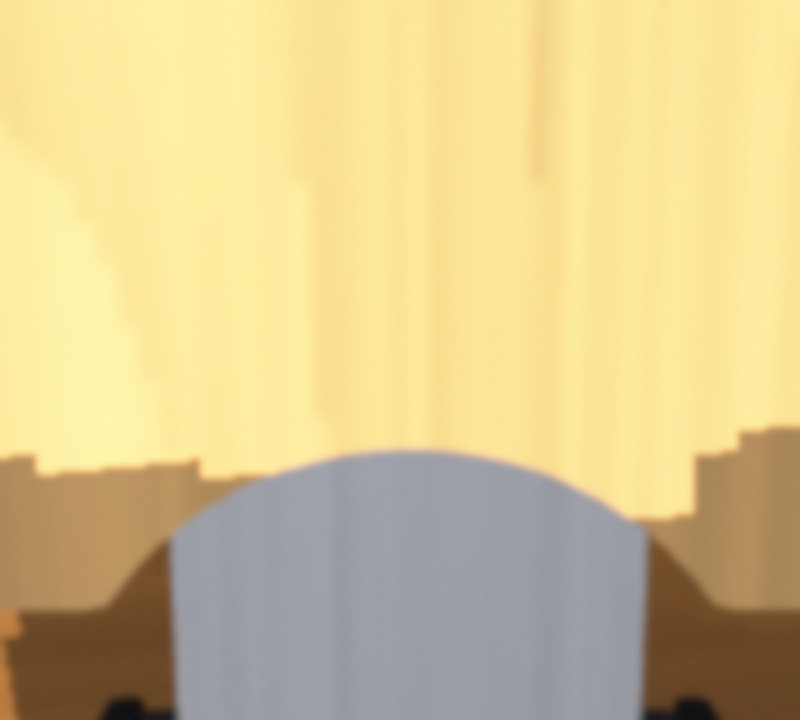

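Request:
{"method": "play_rows", "body": {"rows": [[[0,0.0007,0,0,0,0,0.03],[0,0.0013,0,0,0,0,0.03],[0,0.0013,0,0,0,0,0.03]]]}}

```text
time_s: 26.0
position: [0.6072, -0.1787, 0.0055]
tcp_rot: [[-0.0, 0.996, -0.091], [0.0, -0.091, -0.996], [-1.0, -0.0, -0.0]]
force: [-0.2, -0.2, -1.2]
opening: 0.569
```

Request:
{"method": "play_rows", "body": {"rows": [[[0,0.0007,0,0,0,0,0.03],[0,0.0007,0,0,0,0,0.03],[0,0.0007,0,0,0,0,0.03]]]}}

```text
time_s: 26.3
position: [0.6073, -0.1787, 0.0054]
tcp_rot: [[-0.002, 0.996, -0.09], [0.0, -0.09, -0.996], [-1.0, -0.002, -0.0]]
force: [-2.3, -0.9, 1.0]
opening: 0.566
```

Request:
{"method": "play_rows", "body": {"rows": [[[0,0.0004,0.0001,0,0,0,0.03],[0,0.0008,0.0002,0,0,0,0.03],[0,0.0008,0.0002,0,0,0,0.03],[0,0.0008,0.0002,0,0,0,0.03]]]}}

```text
time_s: 26.7
position: [0.6073, -0.1787, 0.0053]
tcp_rot: [[-0.003, 0.996, -0.09], [0.001, -0.09, -0.996], [-1.0, -0.003, -0.001]]
force: [-5.2, -0.6, 0.4]
opening: 0.568
```

```bash
python3 - <<'E'
from h import *
did(0,.002,0,0); did(0,.0008,.0002,0)
c=check27("w21"); print(read_state()["moment"])
save("w21c",c["pixels"],(220,100,420,280),4)
E
```

```text
cmd [ 6.086e-01 -1.785e-01  6.000e-03 -9.520e+01] [ 0.6073 -0.1787  0.0053] F [-4.84  0.13  1.27] open 49.3173994929887
[-0.13615777  1.06848088  0.08323486]
```

View pics/w21c.png

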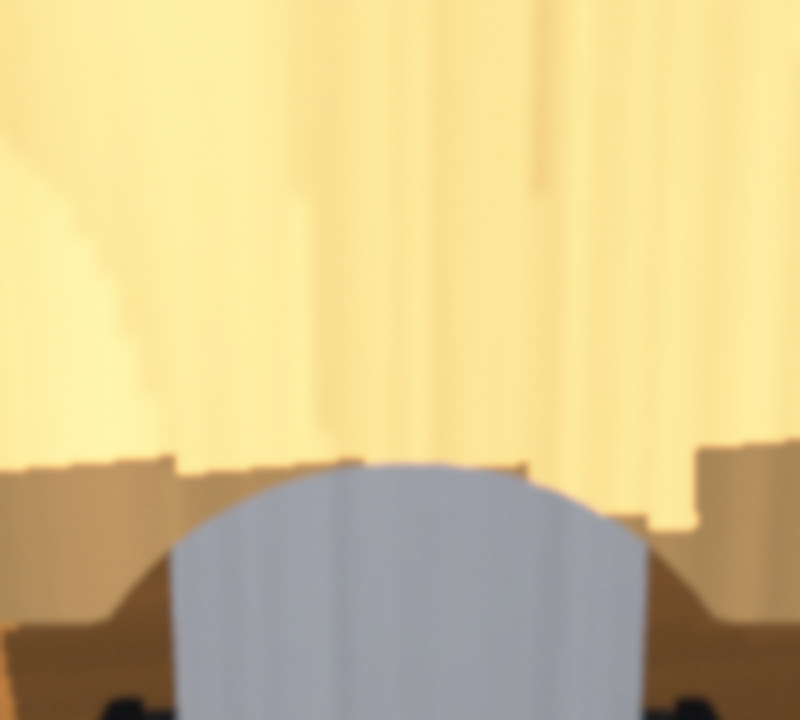

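Seated symmetrically with about 5 N straight back. Holding for 1.2 s.

Request:
{"method": "play_rows", "body": {"rows": [[[0,0.0001,0,0,0,0,0.03],[0,0.0001,0,0,0,0,0.03],[0,0.0001,0,0,0,0,0.03],[0,0.0001,0,0,0,0,0.03],[0,0.0001,0,0,0,0,0.03],[0,0.0001,0,0,0,0,0.03],[0,0.0001,0,0,0,0,0.03],[0,0.0001,0,0,0,0,0.03],[0,0.0001,0,0,0,0,0.03],[0,0.0001,0,0,0,0,0.03],[0,0.0001,0,0,0,0,0.03],[0,0.0001,0,0,0,0,0.03]]]}}

```text
time_s: 27.95
position: [0.6074, -0.1787, 0.0053]
tcp_rot: [[-0.003, 0.996, -0.09], [0.001, -0.09, -0.996], [-1.0, -0.003, -0.001]]
force: [-5.5, -0.8, 0.6]
opening: 0.569
```

```bash
python3 - <<'E'
from h import *
did(0,.0001,0,0)
c=check27("w22")
goc(.57,-.175,.05,-95.2); goc(.39,-.035,.20,-118.2)
E
```

```text
cmd [ 6.087e-01 -1.785e-01  6.000e-03 -9.520e+01] [ 0.6073 -0.1787  0.0053] F [-5.86 -0.43  1.25] open 49.79876285137595
cmd [ 6.087e-01 -1.785e-01  6.000e-03 -9.520e+01] meas [ 0.6073 -0.1787  0.0053] -95.17  ROW [-0.044  -0.0389 -0.    ] -0.0 n 2.0 j6 68.7
cmd [ 6.087e-01 -1.785e-01  6.000e-03 -9.520e+01] meas [ 0.6073 -0.1787  0.0053] -95.17  ROW [-0.194  -0.2308 -0.1231] 23.0 n 7.0 j6 68.7
```

Request:
{"method": "play_rows", "body": {"rows": [[[0,-0.01,0,0,0,0,0.03],[0,-0.04,0,0,0,0,0.03],[-0.04,-0.07,0,0,0,0,0.03],[-0.09,-0.1,-0.02,6,0,0,0.03],[-0.13,-0.13,-0.05,12,0,0,0.03],[-0.16,-0.17,-0.08,18,0,0,0.03],[-0.194,-0.21,-0.11,23,0,0,0.03],[-0.194,-0.2308,-0.1231,23,0,0,0.03],[-0.194,-0.2308,-0.1231,23,0,0,0.03],[-0.194,-0.2308,-0.1231,23,0,0,0.03],[-0.194,-0.2308,-0.1231,23,0,0,0.03],[-0.194,-0.2308,-0.1231,23,0,0,0.03]]]}}

```text
time_s: 29.2
position: [0.392, -0.0366, 0.1994]
tcp_rot: [[0.002, 0.881, -0.473], [-0.001, -0.473, -0.881], [-1.0, 0.002, -0.0]]
force: [-0.3, 0.1, -0.8]
opening: 0.572
```

```bash
python3 - <<'E'
from h import *
did(-.194,-.2308,-.1231,23)
c=check27("w23"); x,y,z,a=cmd()
h,ig=heldmask(c); h[275:385,262:380]=1
print("held",np.round(fit(c,h,leafpoly(36),x,y,a-90,z-.004,z+.006,ign=ig),4))
w=white(c); m=comp(w,(322,140)); print(m.sum())
print("r27",np.round(fit(c,m,leafpoly(27),.4434,-.0646,-28,.006,.016),4))
E
```

```text
cmd [ 3.900e-01 -3.500e-02  2.000e-01 -1.182e+02] [ 0.3917 -0.0366  0.1991] F [-0.02 -0.02 -1.46] open 49.301342747481144
held [ 3.91900e-01 -3.64000e-02 -2.08093e+02  1.23000e-02]
4723
r27 [  0.4447  -0.0658 -28.2582   0.0471]
```

View pics/w23.png

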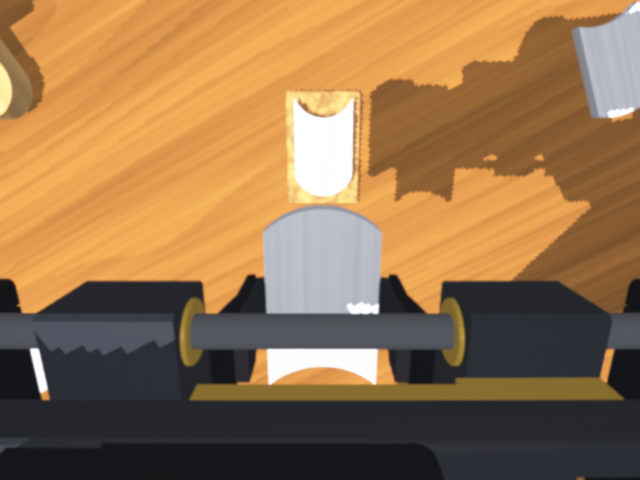

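```bash
python3 - <<'E'
from h import *
c=capture("wrist")
print(read_state()["position"])
im=c["pixels"].copy(); 
big=cv2.resize(im[70:220,250:400],None,fx=5,fy=5,interpolation=cv2.INTER_CUBIC)
def draw(poly,x,y,yaw,z,col):
    a=np.radians(yaw); M=np.array([[np.cos(a),-np.sin(a)],[np.sin(a),np.cos(a)]]); P=poly@M.T+[x,y]
    q=(proj(c,np.c_[P,np.full(len(P),z)])-[250,70]+.5)*5-.5
    cv2.polylines(big,[np.round(q).astype(int)],True,col,1)
draw(padpoly,.4434,-.0646,-28,.006,(0,0,255)); draw(leafpoly(27),.4447,-.0658,-28.26,.016,(255,0,0))
cv2.imwrite("pics/w23c.png",big[:,:,::-1])
E
```

```text
[ 0.39135565 -0.03643388  0.19903897]
```

View pics/w23c.png

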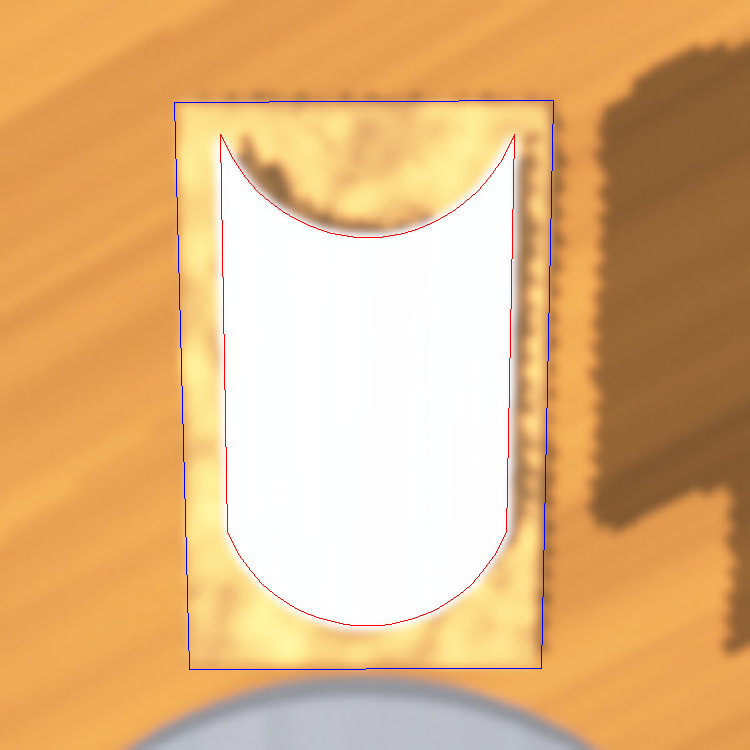

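```bash
python3 - <<'E'
from h import *
goc(.4429,-.0644,.0206,-118.2)
E
```

```text
cmd [ 3.900e-01 -3.500e-02  2.000e-01 -1.182e+02] meas [ 0.3914 -0.0364  0.199 ] -118.26  ROW [0.1794 0.0605 0.0009] -0.0 n 4.0 j6 96.5
```

Request:
{"method": "play_rows", "body": {"rows": [[[0.04,0.03,0.0005,0,0,0,0.03],[0.08,0.0605,0.0009,0,0,0,0.03],[0.12,0.0605,0.0009,0,0,0,0.03],[0.145,0.0605,0.0009,0,0,0,0.03],[0.16,0.0605,0.0009,0,0,0,0.03],[0.17,0.0605,0.0009,0,0,0,0.03],[0.176,0.0605,0.0009,0,0,0,0.03],[0.1794,0.0605,0.0009,0,0,0,0.03],[0.1794,0.0605,0.0009,0,0,0,0.03],[0.1794,0.0605,0.0009,0,0,0,0.03],[0.1794,0.0605,0.0009,0,0,0,0.03]]]}}

```text
time_s: 30.4
position: [0.4436, -0.0651, 0.0208]
tcp_rot: [[0.001, 0.881, -0.472], [-0.001, -0.472, -0.881], [-1.0, 0.002, -0.0]]
force: [-0.6, -0.6, -1.0]
opening: 0.566
```

```bash
python3 - <<'E'
from h import *
did(.1794,.0605,.0009,0)
c=check27("w24"); 
E
```

```text
cmd [ 4.429e-01 -6.440e-02  2.060e-02 -1.182e+02] [ 0.4435 -0.0651  0.0208] F [ 0.47  0.14 -2.19] open 49.18089769389415
```

View pics/w24.png

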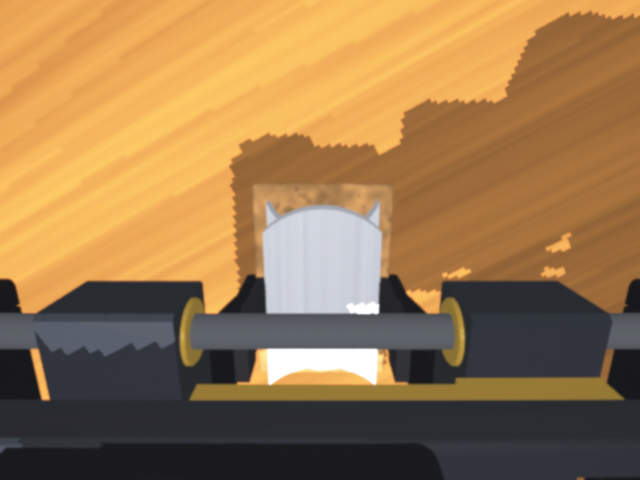

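Request:
{"method": "play_rows", "body": {"rows": [[[0.0007,0,0,0,0,0,0.03],[0.0007,0,0,0,0,0,0.06],[0.0007,0,0,0,0,0,0.06],[0.0007,0,0,0,0,0,0.06],[0.0007,0,0,0,0,0,0.065],[0.0007,0,0,0,0,0,0.065],[-0.03,0,0,0,0,0,0.065],[-0.07,0,0,0,0,0,0.087],[-0.12,0,0,0,0,0,0.087],[-0.18,0,0,0,0,0,0.087],[-0.18,0,0,0,0,0,0.087],[-0.18,0,0,0,0,0,0.087]]]}}

```text
time_s: 31.65
position: [0.4442, -0.0654, 0.202]
tcp_rot: [[0.005, 0.881, -0.472], [-0.002, -0.472, -0.881], [-1.0, 0.005, -0.0]]
force: [-0.0, -0.5, -0.5]
opening: 0.992
```

```bash
python3 - <<'E'
from h import *
did(-.18,0,0,0)
c=check27("w25"); w=white(c); m=comp(w,(322,230)); print(m.sum())
ct=capture("top"); save("t25",ct["pixels"])
E
```

```text
cmd [ 4.429e-01 -6.440e-02  2.006e-01 -1.182e+02] [ 0.4429 -0.0648  0.2002] F [-0.4   0.34 -0.27] open 86.7035031677393
4928
```

View pics/w25.png

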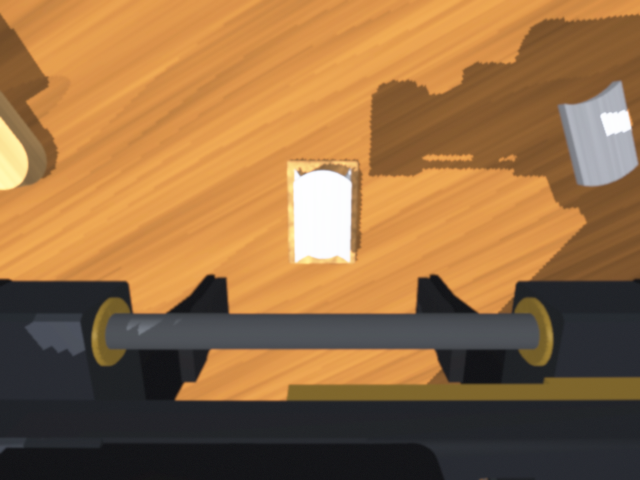

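View pics/t25.png

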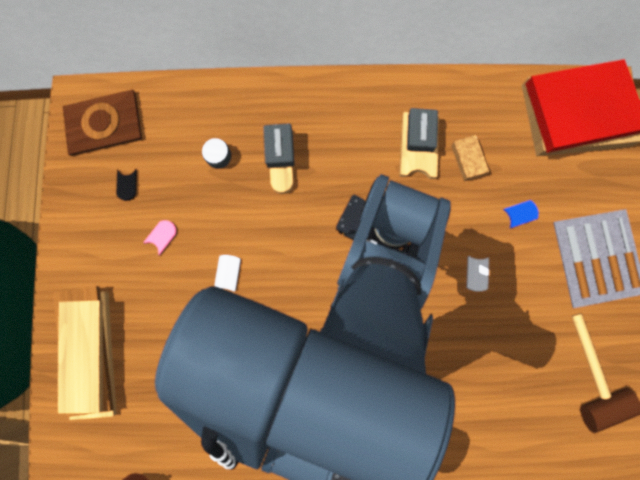

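```bash
python3 - <<'E'
from h import *
goc(.342,-.317,.20,-95.4)
E
```

```text
cmd [ 4.429e-01 -6.440e-02  2.006e-01 -1.182e+02] meas [ 0.442  -0.0646  0.1991] -118.2  ROW [0.0006 0.0304 0.2703] -22.8 n 6.0 j6 95.5
```

Request:
{"method": "play_rows", "body": {"rows": [[[0,0.0304,0.27,-22.8,0,0,0.087],[0,0.0304,0.27,-22.8,0,0,0.087],[0,0.0304,0.27,-22.8,0,0,0.087],[0,0.0304,0.27,-22.8,0,0,0.087],[0,0.0304,0.27,-22.8,0,0,0.087],[0,0.0304,0.27,-22.8,0,0,0.087],[0,0.0304,0.27,-22.8,0,0,0.087],[0,0.0304,0.27,-22.8,0,0,0.087],[0,0.0304,0.27,-22.8,0,0,0.087],[0,0.0304,0.27,-22.8,0,0,0.087],[0,0.0304,0.27,-22.8,0,0,0.087]]]}}

```text
time_s: 32.85
position: [0.3427, -0.3157, 0.1998]
tcp_rot: [[-0.001, 0.996, -0.092], [0.001, -0.092, -0.996], [-1.0, -0.001, -0.001]]
force: [0.2, 0.6, -0.4]
opening: 0.996
```

```bash
python3 - <<'E'
from h import *
did(0,.0304,.27,-22.8)
c=check27("w26"); h=cv2.cvtColor(c["pixels"],cv2.COLOR_RGB2HSV); w=(h[:,:,1]<60)&(h[:,:,2]>95); m=comp(w,(322,150)); ys,xs=np.where(m); print(m.sum(),xs.min(),xs.max(),ys.min(),ys.max())
for r in RAD: print(r,np.round(fit(c,m,leafpoly(r),.387,-.3215,-5.4),4))
E
```

```text
cmd [  0.3421  -0.3167   0.2006 -95.4   ] [ 0.3428 -0.316   0.2   ] F [-0.62 -0.59  0.45] open 87.21200762449014
5095 293 351 117 211
27 [ 0.388  -0.3196 -5.9699  0.1735]
36 [ 0.3876 -0.3197 -4.913   0.0912]
50 [ 0.3871 -0.3199 -4.9941  0.0478]
80 [ 0.3861 -0.3193 -5.2442  0.05  ]
```

View pics/w26.png

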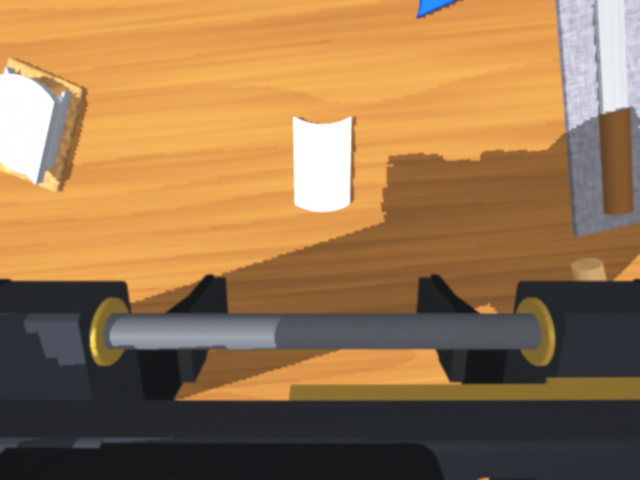

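```bash
python3 - <<'E'
from h import *
goc(.3867,-.3205,.004,-95.2)
E
```

```text
cmd [  0.3421  -0.3167   0.2006 -95.4   ] meas [ 0.3428 -0.316   0.2   ] -95.27  ROW [ 0.1966  0.0447 -0.0004] -0.2 n 5.0 j6 38.8
```

Request:
{"method": "play_rows", "body": {"rows": [[[0.04,0.0447,-0.0004,-0.2,0,0,0.087],[0.09,0.0447,-0.0004,-0.2,0,0,0.087],[0.13,0.0447,-0.0004,-0.2,0,0,0.087],[0.16,0.0447,-0.0004,-0.2,0,0,0.087],[0.18,0.0447,-0.0004,-0.2,0,0,0.087],[0.1966,0.0447,-0.0004,-0.2,0,0,0.087],[0.1966,0.0447,-0.0004,-0.2,0,0,0.087],[0.1966,0.0447,-0.0004,-0.2,0,0,0.087]]]}}

```text
time_s: 33.7
position: [0.3872, -0.3206, 0.0035]
tcp_rot: [[-0.0, 0.996, -0.09], [0.0, -0.09, -0.996], [-1.0, -0.0, -0.0]]
force: [0.7, 0.4, -0.2]
opening: 0.999
```

Request:
{"method": "play_rows", "body": {"rows": [[[0,0,0,0,0,0,0.03],[0,0,0,0,0,0,0.03],[0,0,0,0,0,0,0.03],[0,0,0,0,0,0,0.03],[0,0,0,0,0,0,0.03],[0,0,0,0,0,0,0.03],[0,0,0,0,0,0,0.03]]]}}

```text
time_s: 34.4
position: [0.3868, -0.321, 0.0037]
tcp_rot: [[-0.0, 0.996, -0.091], [0.0, -0.091, -0.996], [-1.0, -0.0, -0.0]]
force: [-0.3, 1.7, 3.3]
opening: 0.572
```

```bash
python3 - <<'E'
from h import *
did(.1966,.0447,-.0004,-.2)
c=check27("w27")
goc(.391,-.037,.20,-118.2)
E
```

```text
cmd [ 3.867e-01 -3.205e-01  4.000e-03 -9.520e+01] [ 0.3868 -0.321   0.0037] F [ 0.4  -0.01  3.24] open 49.46350255664693
cmd [ 3.867e-01 -3.205e-01  4.000e-03 -9.520e+01] meas [ 0.3868 -0.321   0.0037] -95.21  ROW [-0.196  -0.0214 -0.2828] 23.0 n 7.0 j6 42.8
```

Request:
{"method": "play_rows", "body": {"rows": [[[-0.05,0,0,0,0,0,0.03],[-0.1,0,-0.01,0,0,0,0.03],[-0.15,-0.005,-0.04,5,0,0,0.03],[-0.196,-0.01,-0.08,10,0,0,0.03],[-0.196,-0.0214,-0.12,15,0,0,0.03],[-0.196,-0.0214,-0.16,20,0,0,0.03],[-0.196,-0.0214,-0.2,23,0,0,0.03],[-0.196,-0.0214,-0.24,23,0,0,0.03],[-0.196,-0.0214,-0.27,23,0,0,0.03],[-0.196,-0.0214,-0.2828,23,0,0,0.03],[-0.196,-0.0214,-0.2828,23,0,0,0.03],[-0.196,-0.0214,-0.2828,23,0,0,0.03]]]}}

```text
time_s: 35.65
position: [0.3912, -0.0377, 0.1995]
tcp_rot: [[0.0, 0.882, -0.472], [-0.0, -0.472, -0.882], [-1.0, 0.0, 0.0]]
force: [-0.6, 0.9, -1.5]
opening: 0.566
```

Request:
{"method": "play_rows", "body": {"rows": [[[0,0,0,0,0,0,0.03],[0,0,0,0,0,0,0.03],[0,0,0,0,0,0,0.03]]]}}

```text
time_s: 35.95
position: [0.3912, -0.0383, 0.1995]
tcp_rot: [[-0.0, 0.881, -0.474], [-0.0, -0.474, -0.881], [-1.0, -0.0, 0.0]]
force: [0.9, -0.4, -0.6]
opening: 0.566
```

```bash
python3 - <<'E'
from h import *
did(-.196,-.0214,-.2828,23)
c=check27("w28"); x,y,z,a=cmd()
h,ig=heldmask(c); h[275:385,262:380]=1
for r in(50,80): print("held",r,np.round(fit(c,h,leafpoly(r),x,y,a+90,z-.004,z+.006,ign=ig),4))
w=white(c); m=comp(w,(322,140)); print(m.sum())
print("r36",np.round(fit(c,m,leafpoly(36),.4440,-.0652,152,.016,.026),4))
E
```

```text
cmd [ 3.910e-01 -3.700e-02  2.000e-01 -1.182e+02] [ 0.3912 -0.0382  0.1995] F [-0.03  0.81 -0.94] open 49.52583585501134
held 50 [ 3.90500e-01 -3.77000e-02 -2.82763e+01  1.88000e-02]
held 80 [ 3.88700e-01 -3.69000e-02 -2.80905e+01  2.58000e-02]
5778
r36 [ 4.441000e-01 -6.490000e-02  1.519506e+02  8.370000e-02]
```

View pics/w28.png

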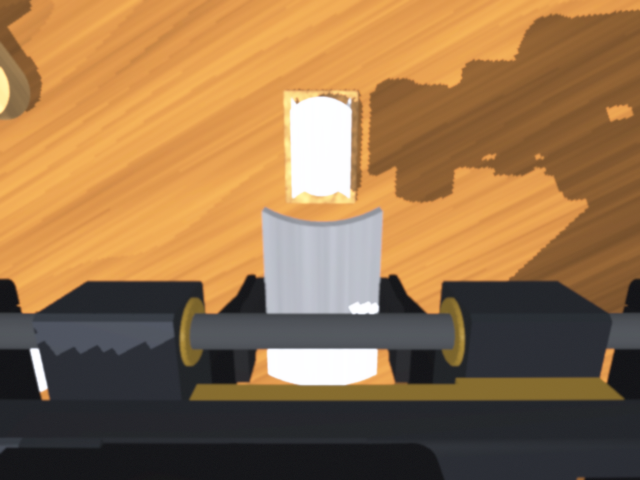

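```bash
python3 - <<'E'
from h import *
goc(.4435,-.0646,.0306,-118.2)
E
```

```text
cmd [ 3.910e-01 -3.700e-02  2.000e-01 -1.182e+02] meas [ 0.3912 -0.0382  0.1995] -118.27  ROW [ 0.1694  0.0594 -0.0005] -0.0 n 4.0 j6 96.3
```

Request:
{"method": "play_rows", "body": {"rows": [[[0.04,0.03,0,0,0,0,0.03],[0.08,0.0594,-0.0005,0,0,0,0.03],[0.11,0.0594,-0.0005,0,0,0,0.03],[0.135,0.0594,-0.0005,0,0,0,0.03],[0.15,0.0594,-0.0005,0,0,0,0.03],[0.16,0.0594,-0.0005,0,0,0,0.03],[0.166,0.0594,-0.0005,0,0,0,0.03],[0.1694,0.0594,-0.0005,0,0,0,0.03],[0.1694,0.0594,-0.0005,0,0,0,0.03],[0.1694,0.0594,-0.0005,0,0,0,0.03],[0.1694,0.0594,-0.0005,0,0,0,0.03]]]}}

```text
time_s: 37.1
position: [0.4442, -0.0653, 0.0308]
tcp_rot: [[0.001, 0.881, -0.472], [-0.001, -0.472, -0.881], [-1.0, 0.002, -0.0]]
force: [1.1, 0.2, -1.1]
opening: 0.567
```

```bash
python3 - <<'E'
from h import *
did(.1694,.0594,-.0005,0)
c=check27("w29"); save("w29c",c["pixels"],(230,160,420,300),4)
E
```

```text
cmd [ 4.436e-01 -6.460e-02  3.060e-02 -1.182e+02] [ 0.4441 -0.0653  0.0307] F [ 0.09  0.76 -1.14] open 49.61213558565697
```

View pics/w29c.png

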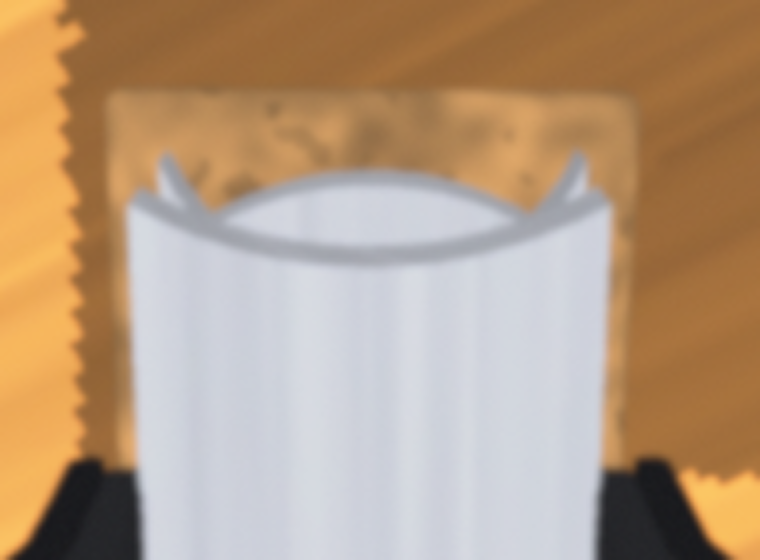

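Request:
{"method": "play_rows", "body": {"rows": [[[0.0007,0,0,0,0,0,0.03],[0.0007,0,0,0,0,0,0.06],[0.0007,0,0,0,0,0,0.06],[0.0007,0,0,0,0,0,0.06],[0.0007,0,0,0,0,0,0.065],[0.0007,0,0,0,0,0,0.065],[-0.03,0,0,0,0,0,0.065],[-0.07,0,0,0,0,0,0.087],[-0.12,0,0,0,0,0,0.087],[-0.17,0,0,0,0,0,0.087],[-0.17,0,0,0,0,0,0.087],[-0.17,0,0,0,0,0,0.087]]]}}

```text
time_s: 38.35
position: [0.4442, -0.0653, 0.2014]
tcp_rot: [[0.003, 0.881, -0.472], [-0.001, -0.472, -0.881], [-1.0, 0.003, -0.0]]
force: [0.4, 0.5, -0.8]
opening: 0.99
```

```bash
python3 - <<'E'
from h import *
did(-.17,0,0,0)
c=check27("w30"); save("w30c",c["pixels"],(250,130,400,270),5)
ct=capture("top"); save("t30",ct["pixels"],(150,180,310,310),4)
for d in trace("top","leaf_r80"): print(round(d["p"],2),d["at"],unproj(ct,d["at"],.01)[0].round(3))
goc(.358,.297,.2,-99); goc(.45,.29,.2,81)
E
```

```text
cmd [ 4.436e-01 -6.460e-02  2.006e-01 -1.182e+02] [ 0.443  -0.0649  0.2   ] F [ 0.2   0.14 -0.02] open 86.48630402494088
0.93 [525.0, 213.5] [ 0.534 -0.451  0.01 ]
0.87 [161.4, 233.1] [0.5   0.462 0.01 ]
0.63 [231.6, 279.0] [0.383 0.283 0.01 ]
0.63 [126.5, 184.5] [0.628 0.558 0.01 ]
cmd [ 4.436e-01 -6.460e-02  2.006e-01 -1.182e+02] meas [ 0.4423 -0.0646  0.1987] -118.2  ROW [ 0.0006 -0.2463 -0.2782] -19.2 n 8.0 j6 95.5
cmd [ 4.436e-01 -6.460e-02  2.006e-01 -1.182e+02] meas [ 0.4423 -0.0646  0.1987] -118.2  ROW [ 0.0006 -0.1619 -0.3155] -199.2 n 24.0 j6 95.5
```

View pics/w30c.png

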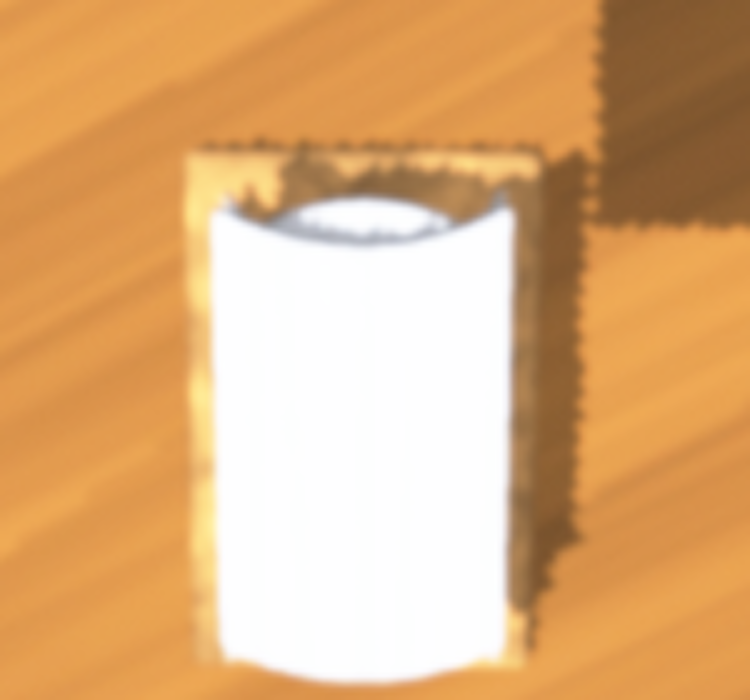

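View pics/t30.png

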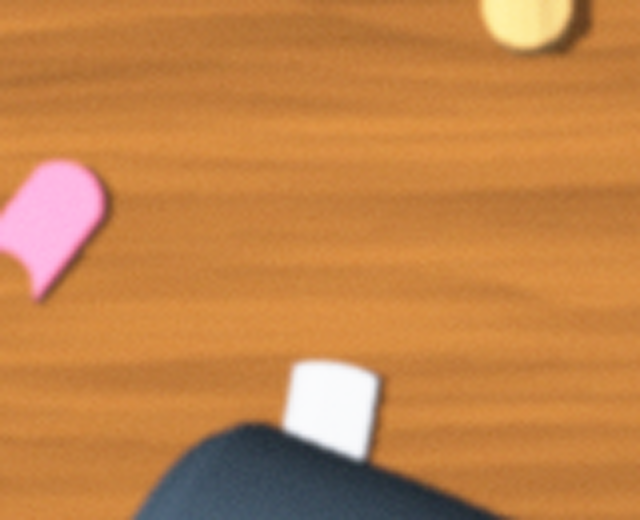

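Request:
{"method": "play_rows", "body": {"rows": [[[0,-0.2463,-0.2782,-19.2,0,0,0.087],[0,-0.2463,-0.2782,-19.2,0,0,0.087],[0,-0.2463,-0.2782,-19.2,0,0,0.087],[0,-0.2463,-0.2782,-19.2,0,0,0.087],[0,-0.2463,-0.2782,-19.2,0,0,0.087],[0,-0.2463,-0.2782,-19.2,0,0,0.087],[0,-0.2463,-0.2782,-19.2,0,0,0.087],[0,-0.2463,-0.2782,-19.2,0,0,0.087],[0,-0.2463,-0.2782,-19.2,0,0,0.087],[0,-0.2463,-0.2782,-19.2,0,0,0.087],[0,-0.2463,-0.2782,-19.2,0,0,0.087],[0,-0.2463,-0.2782,-19.2,0,0,0.087]]]}}

```text
time_s: 39.7
position: [0.3583, 0.2951, 0.1997]
tcp_rot: [[-0.001, 0.987, -0.159], [-0.001, -0.159, -0.987], [-1.0, -0.001, 0.001]]
force: [-0.0, -0.1, 0.1]
opening: 0.998
```

```bash
python3 - <<'E'
from h import *
did(0,-.2463,-.2782,-19.2)
c=check27("w31"); h=cv2.cvtColor(c["pixels"],cv2.COLOR_RGB2HSV); w=(h[:,:,1]<60)&(h[:,:,2]>95); m=comp(w,(322,150)); ys,xs=np.where(m); print(m.sum(),xs.min(),xs.max(),ys.min(),ys.max())
for r in RAD: print(r,np.round(fit(c,m,leafpoly(r),.3995,.296,170.8),4))
E
```

```text
cmd [  0.358    0.297    0.2006 -99.    ] [0.3585 0.2952 0.1999] F [0.35 0.88 0.47] open 86.77103025572455
4827 303 359 161 251
27 [  0.3616   0.2862 170.1861   0.1821]
36 [3.615000e-01 2.868000e-01 1.710057e+02 1.066000e-01]
50 [3.617000e-01 2.864000e-01 1.708985e+02 6.560000e-02]
80 [3.617000e-01 2.862000e-01 1.710619e+02 3.650000e-02]
```

View pics/w31.png

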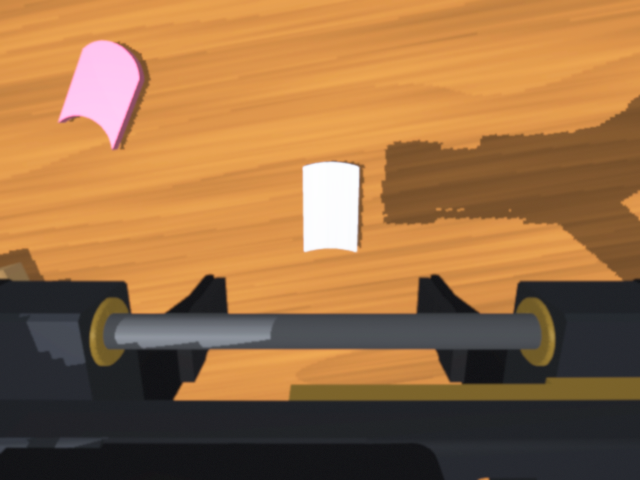

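```bash
python3 - <<'E'
from h import *
goc(.3615,.2868,.004,-99)
E
```

```text
cmd [  0.358    0.297    0.2006 -99.    ] meas [0.3585 0.2952 0.1999] -99.13  ROW [0.1966 0.0051 0.0095] -0.0 n 4.0 j6 124.8
```

Request:
{"method": "play_rows", "body": {"rows": [[[0.04,0.0051,0.0095,0,0,0,0.087],[0.09,0.0051,0.0095,0,0,0,0.087],[0.13,0.0051,0.0095,0,0,0,0.087],[0.16,0.0051,0.0095,0,0,0,0.087],[0.18,0.0051,0.0095,0,0,0,0.087],[0.1966,0.0051,0.0095,0,0,0,0.087],[0.1966,0.0051,0.0095,0,0,0,0.087],[0.1966,0.0051,0.0095,0,0,0,0.087]]]}}

```text
time_s: 40.55
position: [0.3621, 0.2857, 0.0037]
tcp_rot: [[-0.0, 0.988, -0.158], [-0.0, -0.158, -0.988], [-1.0, -0.0, 0.0]]
force: [1.1, 0.2, 0.6]
opening: 0.997
```

```bash
python3 - <<'E'
from h import *
did(.1966,.0051,.0095,0)
c=check27("w32")
E
```

```text
cmd [ 3.615e-01  2.868e-01  4.000e-03 -9.900e+01] [0.3623 0.286  0.0041] F [ 0.34  1.28 -0.43] open 87.08469081542378
```

View pics/w32.png

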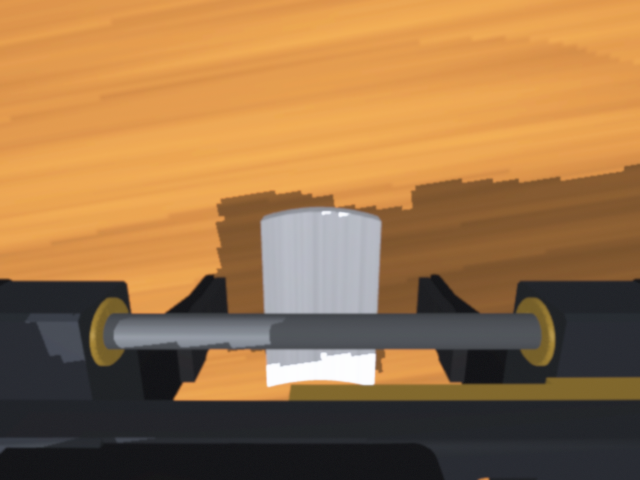

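Request:
{"method": "play_rows", "body": {"rows": [[[0,0,0,0,0,0,0.03],[0,0,0,0,0,0,0.03],[0,0,0,0,0,0,0.03],[0,0,0,0,0,0,0.03],[0,0,0,0,0,0,0.03],[0,0,0,0,0,0,0.03],[0,0,0,0,0,0,0.03]]]}}

```text
time_s: 41.3
position: [0.3617, 0.2863, 0.0036]
tcp_rot: [[0.0, 0.988, -0.156], [0.0, -0.156, -0.988], [-1.0, 0.0, -0.0]]
force: [0.1, -0.1, 1.7]
opening: 0.569
```

```bash
python3 - <<'E'
from h import *
goc(.391,-.037,.20,-118.2)
E
```

```text
cmd [ 3.615e-01  2.868e-01  4.000e-03 -9.900e+01] meas [0.3617 0.2863 0.0036] -98.99  ROW [-0.196   0.0798  0.3152] 19.2 n 8.0 j6 123.4
```

Request:
{"method": "play_rows", "body": {"rows": [[[-0.05,0,0,0,0,0,0.03],[-0.1,0.02,0.01,0,0,0,0.03],[-0.15,0.04,0.04,4,0,0,0.03],[-0.19,0.06,0.08,8,0,0,0.03],[-0.196,0.08,0.12,12,0,0,0.03],[-0.196,0.09,0.16,16,0,0,0.03],[-0.196,0.09,0.2,19.2,0,0,0.03],[-0.196,0.09,0.24,19.2,0,0,0.03],[-0.196,0.085,0.28,19.2,0,0,0.03],[-0.196,0.08,0.3,19.2,0,0,0.03],[-0.196,0.0798,0.3152,19.2,0,0,0.03],[-0.196,0.0798,0.3152,19.2,0,0,0.03]]]}}

```text
time_s: 42.5
position: [0.3907, -0.0389, 0.1994]
tcp_rot: [[-0.001, 0.88, -0.475], [-0.0, -0.475, -0.88], [-1.0, -0.0, 0.0]]
force: [0.1, 0.3, -1.7]
opening: 0.565
```

Request:
{"method": "play_rows", "body": {"rows": [[[0,0,0,0,0,0,0.03],[0,0,0,0,0,0,0.03],[0,0,0,0,0,0,0.03],[0,0,0,0,0,0,0.03]]]}}

```text
time_s: 42.9
position: [0.3912, -0.0369, 0.1995]
tcp_rot: [[-0.0, 0.882, -0.471], [0.0, -0.471, -0.882], [-1.0, -0.0, -0.0]]
force: [-0.4, -0.3, -1.4]
opening: 0.569
```

```bash
python3 - <<'E'
from h import *
did(-.196,.0798,.3152,19.2)
c=check27("w33"); x,y,z,a=cmd()
h,ig=heldmask(c); h[275:385,262:380]=1
print("held",np.round(fit(c,h,leafpoly(80),x,y,a-90,z-.004,z+.006,ign=ig),4))
w=white(c); m=comp(w,(322,140)); print(m.sum())
print("r50",np.round(fit(c,m,leafpoly(50),.4440,-.0652,-28,.026,.036),4))
E
```

```text
cmd [ 3.910e-01 -3.700e-02  2.000e-01 -1.182e+02] [ 0.3913 -0.037   0.1995] F [-0.07  0.53 -0.79] open 49.07341511969785
held [ 3.907000e-01 -3.640000e-02 -2.084522e+02  2.740000e-02]
6286
r50 [  0.444   -0.0649 -28.3977   0.0701]
```

View pics/w33.png

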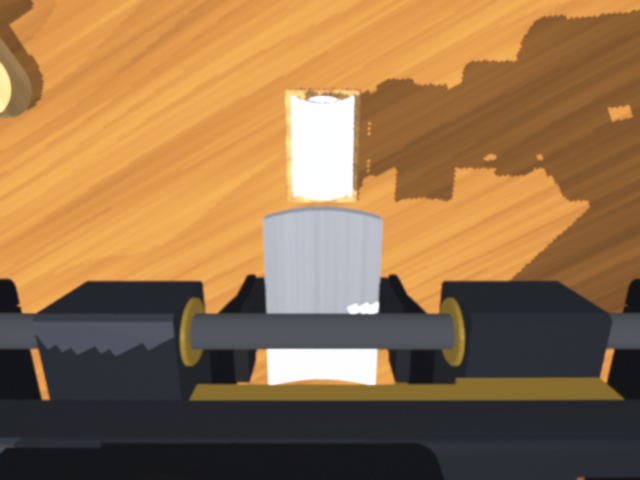

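Pile is square on the pad at (322,147); same target, one layer higher.

```bash
python3 - <<'E'
from h import *
goc(.4437,-.0647,.0406,-118.2)
E
```

```text
cmd [ 3.910e-01 -3.700e-02  2.000e-01 -1.182e+02] meas [ 0.3913 -0.037   0.1995] -118.12  ROW [ 0.1594  0.0595 -0.0005] -0.0 n 4.0 j6 96.3
```

Request:
{"method": "play_rows", "body": {"rows": [[[0.04,0.03,0,0,0,0,0.03],[0.07,0.0595,-0.0005,0,0,0,0.03],[0.1,0.0595,-0.0005,0,0,0,0.03],[0.125,0.0595,-0.0005,0,0,0,0.03],[0.14,0.0595,-0.0005,0,0,0,0.03],[0.15,0.0595,-0.0005,0,0,0,0.03],[0.156,0.0595,-0.0005,0,0,0,0.03],[0.1594,0.0595,-0.0005,0,0,0,0.03],[0.1594,0.0595,-0.0005,0,0,0,0.03],[0.1594,0.0595,-0.0005,0,0,0,0.03],[0.1594,0.0595,-0.0005,0,0,0,0.03]]]}}

```text
time_s: 44.05
position: [0.4443, -0.0654, 0.0408]
tcp_rot: [[0.001, 0.881, -0.473], [-0.001, -0.473, -0.881], [-1.0, 0.002, -0.0]]
force: [-0.3, -0.5, -0.8]
opening: 0.568
```

```bash
python3 - <<'E'
from h import *
did(.1594,.0595,-.0005,0)
c=check27("w34"); save("w34c",c["pixels"],(230,160,420,300),4)
E
```

```text
cmd [ 4.437e-01 -6.470e-02  4.060e-02 -1.182e+02] [ 0.4443 -0.0654  0.0407] F [-0.18 -0.39 -1.43] open 49.53026989584592
```

View pics/w34c.png

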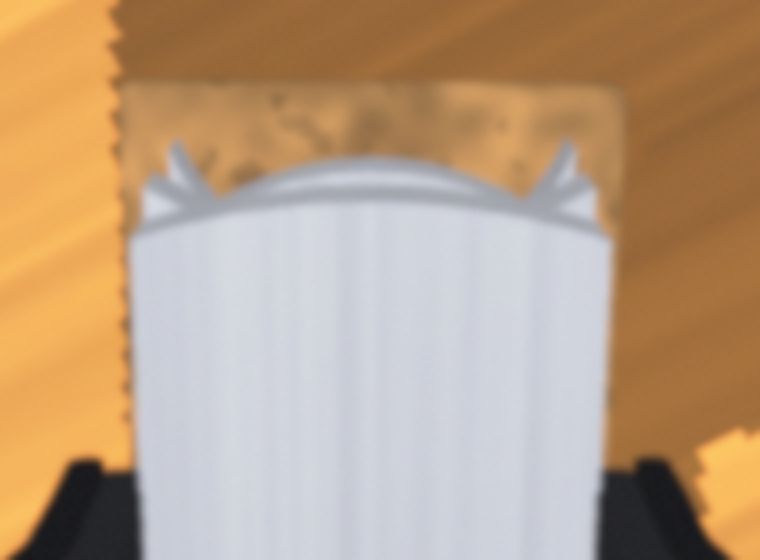

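Request:
{"method": "play_rows", "body": {"rows": [[[0.0007,0,0,0,0,0,0.03],[0.0007,0,0,0,0,0,0.06],[0.0007,0,0,0,0,0,0.06],[0.0007,0,0,0,0,0,0.06],[0.0007,0,0,0,0,0,0.065],[0.0007,0,0,0,0,0,0.065],[-0.03,0,0,0,0,0,0.065],[-0.07,0,0,0,0,0,0.087],[-0.12,0,0,0,0,0,0.087],[-0.16,-0.03,0,0,0,0,0.087],[-0.16,-0.045,0,0,0,0,0.087],[-0.16,-0.045,0,0,0,0,0.087]]]}}

```text
time_s: 45.3
position: [0.4023, -0.0429, 0.2012]
tcp_rot: [[0.0, 0.882, -0.472], [-0.0, -0.472, -0.882], [-1.0, 0.0, -0.0]]
force: [0.6, 0.3, 0.1]
opening: 0.989
```

Request:
{"method": "play_rows", "body": {"rows": [[[0,0,0,0,0,0,0.087],[0,0,0,0,0,0,0.087],[0,0,0,0,0,0,0.087]]]}}

```text
time_s: 45.6
position: [0.4047, -0.0444, 0.1993]
tcp_rot: [[-0.001, 0.881, -0.473], [0.0, -0.473, -0.881], [-1.0, -0.001, 0.0]]
force: [-0.0, -0.0, -0.1]
opening: 0.998
```

```bash
python3 - <<'E'
from h import *
did(-.16,-.045,0,0)
c=check27("w35"); save("w35c",c["pixels"],(240,60,410,230),4)
m=comp(white(c),(322,150))
print("r80",np.round(fit(c,m,leafpoly(80),.4440,-.0652,152,.006,.046),4))
cs=capture("scene"); save("s35",cs["pixels"],(150,170,420,330),3)
E
```

```text
cmd [ 4.040e-01 -4.340e-02  2.006e-01 -1.182e+02] [ 0.4046 -0.0443  0.1994] F [ 0.59  0.2  -0.3 ] open 87.08877968054786
r80 [ 4.445000e-01 -6.500000e-02  1.518262e+02  3.580000e-02]
```

View pics/w35c.png

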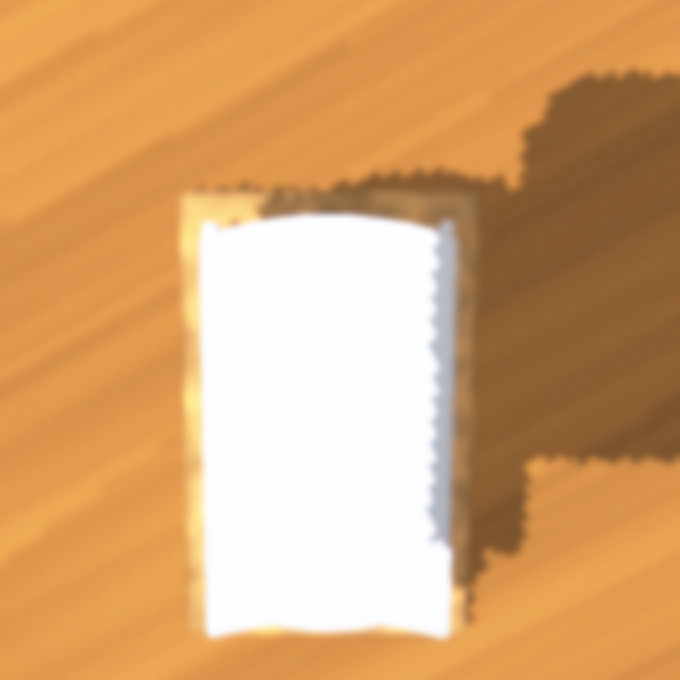

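View pics/s35.png

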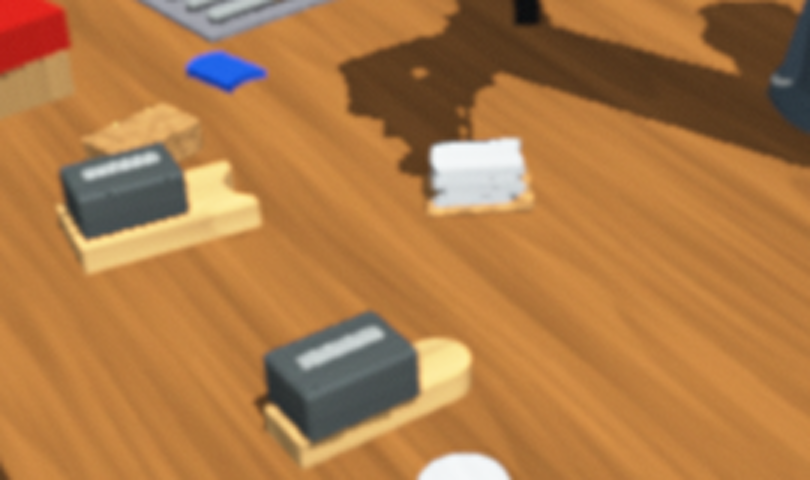

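```bash
python3 - <<'E'
from h import *
print(hand_in())
E
```

```text
the job is handed in; nothing more can be done
None
```

The job is handed in at about 46 s; it returned no verdict. Only two arms were there, end_small and end_scoop; end_large was absent.

- **end_small:** I pressed the hollow end of leaf_r27 onto it first, at about 5.5 N, and held it for just over a second. The tool came to a stop as the force rose, so the arm did not slide.
- **end_scoop:** I then pressed the round end of leaf_r36 into the scoop at about 5 to 6 N, also for just over a second, and it sat symmetrically. That arm did not slide either.
- **Pile:** I stacked r27, r36, r50 and r80, bottom to top, on the middle of the cork pad. The last wrist and scene pictures show all four flat and parallel to the pad's long side, within about 1 to 1.5 mm of its middle. The leaves do not all face the same way: the hollow ends of r27 and r50 point opposite to those of r36 and r80.
- **leaf_r80:** It had been knocked aside, so I found it again before picking it up.
- **Left alone:** I did not touch the tin, the cork block or any of the look-alikes.

**Checks that disagreed:**
- Two camera fits of the scoop arm differed by about 4 mm along its length, so I went by contact force there.
- r27 ended about 1 to 1.5 mm off the pad's middle, so I set the other leaves to match it.

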